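# Clear the board and draw out the rolling pin

### The job

Holding the scraper, push the three nutshells off the wooden board into the metal scrap tray beside it, then stand the scraper upright back on the bare counter and let go of it. Then take the rolling pin out of its half-covered box, tilting it to get it through the opening, and finish still holding it in the gripper, level, over the middle of the board and about 15 cm above it. Do not touch the shells with the fingers, and leave the lemon, the mug and the jar where they are.

Things in the scene. Friction and masses are not known exactly. Their poses are not given: they have to be found in the camera images.
- board: fixed dark wooden cutting board, 180 (its x) x 300 (its y) x 30 mm thick; origin at the centre of its underside on the counter, so its top is 30 mm above its origin. The scrap tray stands against its -y end.
- tray: fixed aluminium scrap tray against the board's -y end, turning with it: 190 (x) x 115 (y) mm outside, walls 4 mm thick and 22 mm high (8 mm below the board's top); origin at the centre of its underside, 208.5 mm from the board's origin along the board's -y. Axes of the board.
- scraper: block scraper standing stably on the counter, 28 mm thick (its x), 130 mm long (its y), 80 mm tall, 0.15 to 0.31 kg. Black handle with a red band, 28 mm thick, from 38 to 80 mm height; steel below with a flat foot 28 x 130 mm. Origin at the centre of its underside; z up.
- shell0: half walnut shell, light brown rigid dome, 28 mm across, 13 mm tall, 12 g, flat side down on the board; origin at the centre of its flat underside
- shell1: half walnut shell, light brown rigid dome, 28 mm across, 13 mm tall, 12 g, flat side down on the board; origin at the centre of its flat underside
- shell2: half walnut shell, light brown rigid dome, 28 mm across, 13 mm tall, 12 g, flat side down on the board; origin at the centre of its flat underside
- pin_box: fixed wooden box, open on top except for a fixed cover over its end near the robot. Outside 336 (its x, pointing away from the robot) x 156 (y) x 100 mm high; walls 8, floor 6 mm, inside 320 x 140 mm. Cover 6 mm thick, full width, from the -x end to x = -70 mm, its top at 100 mm height. Origin: centre of the underside. Two grey U cradles inside, see cradle_near and cradle_far.
- opening (a point): centre of the box's top opening, at the height of the box's top (45 mm along the box's +x from its origin, 100 mm up); axes of the box. Opening: 230 mm along x (from x = -70 to +160 mm of the box), shorter than the pin, by 140 mm along y
- cradle_near (a point): where the pin's axis lies on the near U cradle: x = -65 mm in the box, 58 mm up. The cradle is 20 mm long in x, 54 mm wide, flat at 38 mm height with two cheeks 42 mm apart up to 48 mm; before and behind it the box is hollow down to the floor
- cradle_far (a point): the same on the far cradle, x = +65 mm in the box
- rolling_pin: wooden rolling pin, 300 mm long along its x, 0.24 to 0.38 kg: middle part 40 mm in diameter and 180 mm long, at each end a darker handle 22 mm in diameter, 60 mm long. Origin at its middle on the axis, 58 mm above the counter at the start. Lies loose on the cradles along the box's x (same heading), its -x end under the cover. Round: its roll about its x does not matter.
- pin_end_near (a point): end of the rolling pin at its -x, on the axis (starts under the cover)
- pin_end_far (a point): end of the rolling pin at its +x, on the axis
- lemon: yellow half lemon, cut face down, 58 mm across, 38 mm tall; stands on the counter between the board and the box, a bystander; origin at the centre of its underside
- mug: white mug with its handle turned away from the robot, 80 mm across, 90 mm tall, on the counter at the far side; a bystander; origin at the centre of its underside
- jar: white lidded jar, 68 mm across, 85 mm tall, on the counter at the far side; a bystander; origin at the centre of its underside
Mind the look-alikes: they are no part of the job. What is shaped like the shell2 but pink or turquoise is not meant. Leave any orange look-alike of the scraper alone.

How it is judged:
By the outcome, as a careful person would: the job done as asked, in the order asked, and still so for the second after the job is handed in, while the arm keeps its last pose, push and grip.
It also fails if it takes over 69 s, if anything falls off the work surface, if the arm or the gripper's body presses on something with over 40 N, if the wrist force passes 120 N, or if a joint passes its speed limit or range.

### The arm

A 6-joint arm with a two-finger parallel gripper is mounted at the origin on the work surface. World frame = base frame: x ahead of the robot, y to its left, z up, the work surface at z = 0. Lengths are in m, angles in rad, forces in N, time in s.
With the tool pointing down it reaches from about 0.3 to 0.875 m from the base axis. Payload 4.2 kg.
Tool frame: the origin (TCP) lies midway between the tips of the shut fingers; the grasp point (between the pads) lies manip.tcp_to_grasp behind it (manip.tcp_to_grasp is the distance from the TCP to the grasp point, in m); z points along the fingers, x is the direction in which the jaws open and shut, and the axes are right-handed (so a half turn about z gives the same grasp; the last joint's range is limited). The gripper opens to 85 mm and grips with 20 to 120 N. Pads are 22 mm wide; open, the fingers measure 114 mm over their backs; the gripper's body (76 mm by 85 mm) begins 54 mm behind the grasp point. The pads swing forward as they close: fully open they stand 13 mm farther back than shut.
Start: joints at [-1.225, 0.32, 1.565, -0, 1.257, -0.02], TCP at [0.206, -0.537, 0.231] pointing down, gripper open.
Joint ranges: [-3.11, 3.11], [-0.84, 2.01], [0.21, 2.61], [-1.34, 4.49], [0.05, 2.63], [-2.56, 2.56]. Speed limits (rad/s): [2.57, 2.57, 3.14, 3.14, 3.14, 3.14].

### API

Orientations are given as a unit quaternion [w, x, y, z].
In Python, from bench import manip, camera, close_job, search_frame, tip_of gives the robot as it stands.
- The arm moves only by the tool step_arm, never from a script. Its argument "motion" is a list of rows, each an object of numbers: "x", "y", "z": the shift along the tool's x, y, z in units of 50 mm (1.0 is 50 mm); "rx", "ry", "rz": the turn, a rotation vector about the tool's x, y, z in units of 8 degrees (1.0 is 8 degrees). In form: [{"x": .., "y": .., "z": .., "rx": .., "ry": .., "rz": ..}, ...]. A call has 1 to 8 rows; each row is the pose to reach, as a shift and turn from the pose commanded when the call began, along the tool's axes at that moment; what a row does not reach only later rows make up. A row lasts 1/10 s, in which the tool goes at most 50 mm and 8.59 degrees, less where a joint would pass 70% of its speed; a pose out of reach is approached as far as the arm can. A call with a gripper value outside its range is refused whole. "fingers" is the opening, from -1 (shut) to 1 (fully open), so that 0 is half open, set as the call begins (left out, the last holds). The fingers move at their own pace and stop on an object; the grip force is fixed at half the most. Time passes only in rows, so rows that repeat a pose let the fingers close. It gives the time, the measured TCP pose, the force and the opening at its end, in the units of the state.
- manip.read_state(): the state, without advancing time (a new reading comes with each control period).
- camera(name): name is "scene" or "top" or "wrist"; returns a dict with "img" (420x560x3 uint8, blue, green, red), "intrinsics" (3x3 intrinsics, pixels), "position" and "rotation" of the camera in the world. Camera axes: x right, y up, looking along -z (the intrinsics and any distortion apply to the point x, -y, -z); pixel columns grow to the right and rows downward; lengths in m; the calibration is good to about 2 mm. A picture is of the moment at which its call begins. There is no depth.
- close_job(): hands the job in, once; it reports no verdict.
Trained networks look in a picture, given as the dict that the camera call returned (one of the last four; its "shot" number tells which), for a name from the list of things; names that differ only in an ending like _2 or _b are one class to them, and where a whole thing is asked for, a point or a joint stands for the part that bears it (a point fixed in the world has none). Each returns a list of dicts, best first, with "score" (0 to 1); they miss things now and then, are a little off and sometimes report something else, mostly with a low value. They report only what shows in the picture. A call takes as long as a camera call. They do not tell look-alikes from the thing itself.
- search_frame(thing, picture): "rect" ([left, top, right, bottom] in pixels, round what is visible of it).
- tip_of(thing, picture): "position" ([column, row] in pixels: a listed point, or the origin of a listed thing).
The state is a dict: "time": time; "q": joint angles; "dq": joint speeds; "effort": joint torques, N m; "position": TCP position; "tcp_rot": TCP orientation; "ft_force": force on the tool from outside, world axes, zero at the start; "moment": the same for the moment, N m; "opening": finger opening in m.
Only numpy, scipy, OpenCV 4.12 (cv2) and the standard library are available. Lean on these libraries where they do the work, as an engineer would, in place of code of your own. Each camera call takes 0.05 s, during which the arm holds its last target.

## Working session

There is one attempt and no reset: what is moved stays moved. The work goes in short steps, Python scripts to look and compute and a tool call to move; the robot and the scene stay as the last step left them, time stands still between calls to the robot, and variables do not carry over. Pictures are saved under pics/ and viewed, and the job is handed in when it is done.

Besides the shell and the picture viewer there is one more tool, called after "Request:" as name(argument=value, ...), one argument or row to a line, values as JSON. step_arm: Moves the arm, as the interface text tells. Its arguments: {"type":"object","properties":{"motion":{"type":"array","items":{"type":"object","properties":{"x":{"type":"number"},"y":{"type":"number"},"z":{"type":"number"},"rx":{"type":"number"},"ry":{"type":"number"},"rz":{"type":"number"}}}},"fingers":{"type":"number"}},"required":["motion"]}

```bash
ls -la; mkdir -p pics; cat > h.py <<'E'
import numpy as np,cv2
from bench import manip,camera,close_job,search_frame,tip_of
from scipy.spatial.transform import Rotation as R
def rot(c):
    r=np.array(c["rotation"])
    if r.shape==(3,3): return r
    return R.from_quat(r,scalar_first=True).as_matrix()
def ray(c,px):
    K=np.array(c["intrinsics"]); d=c.get("distortion")
    v=np.linalg.inv(K)@np.array([px[0],px[1],1.]); v=np.array([v[0],-v[1],-v[2]])
    return np.array(c["position"]),rot(c)@v
def onz(c,px,z):
    p,d=ray(c,px); return p+d*(z-p[2])/d[2]
def proj(c,P):
    v=rot(c).T@(np.array(P)-np.array(c["position"])); K=np.array(c["intrinsics"])
    u=K@np.array([v[0],-v[1],-v[2]]); return u[:2]/u[2]
def tri(a):
    A=np.zeros((3,3));b=np.zeros(3)
    for c,px in a:
        p,d=ray(c,px); d=d/np.linalg.norm(d);M=np.eye(3)-np.outer(d,d);A+=M;b+=M@p
    return np.linalg.solve(A,b)
def st():
    s=manip.read_state(); print({k:np.round(v,4).tolist() for k,v in s.items()}); return s
E
python3 - <<'E'
from h import *
s=st();print(manip.tcp_to_grasp)
for n in ["scene","top"]:
    c=camera(n);cv2.imwrite(f"pics/{n}0.png",c["img"]);print(n,[k for k in c],c["position"],c["rotation"],c["intrinsics"])
    for t in ["board","tray","scraper","shell0","pin_box","rolling_pin","lemon","mug","jar"]:
        print(t,[(np.round(x["rect"]).tolist(),round(x["score"],2)) for x in search_frame(t,c)][:5],[(np.round(x["position"],1).tolist(),round(x["score"],2)) for x in tip_of(t,c)][:6])
    for t in ["opening","cradle_near","cradle_far","pin_end_near","pin_end_far"]:
        print(t,[(np.round(x["position"],1).tolist(),round(x["score"],2)) for x in tip_of(t,c)][:5])
E
```

```text
total 12
drwxr-xr-x  3 agent agent 4096 Dec  7 02:51 .
drwxr-xr-x 23 root  root  4096 Dec  7 02:51 ..
drwxr-xr-x  2 agent agent 4096 Dec  7 02:51 pics
{'time': 0.0, 'q': [-1.225, 0.3203, 1.5657, 0.0, 1.2574, -0.02], 'dq': [0.0003, 0.0008, 0.0008, 0.0009, 0.0, 0.0017], 'effort': [0.0007, -41.5518, -23.416, 0.0002, 0.008, -0.0], 'position': [0.2055, -0.5365, 0.2305], 'tcp_rot': [-0.0005, 0.8239, -0.5667, -0.0007], 'ft_force': [0.0717, 0.5685, 0.3702], 'moment': [-0.019, -0.0337, -0.0126], 'opening': 0.0857}
0.0187
scene ['img', 'intrinsics', 'position', 'rotation', 'shot'] [ 0.85523081 -0.50534274  0.78748106] [0.90632924 0.33159821 0.08697681 0.24707281] [[403.75983165   0.         278.3806773 ]
 [  0.         403.75983165 209.13604031]
 [  0.           0.           1.        ]]
board [([106.0, 198.0, 290.0, 390.0], 0.88), ([262.0, 138.0, 350.0, 158.0], 0.32)] [([225.4, 262.3], 0.58)]
tray [([106.0, 291.0, 219.0, 388.0], 0.83)] [([165.1, 338.6], 0.88)]
scraper [([304.0, 214.0, 328.0, 278.0], 0.97), ([369.0, 170.0, 402.0, 228.0], 0.8), ([225.0, 342.0, 263.0, 420.0], 0.71)] [([315.4, 25
[... 1903 characters left out ...]
2), ([346.5, 236.4], 0.49), ([366.6, 179.7], 0.43)]
pin_box [] [([174.7, 264.3], 0.9)]
rolling_pin [([137.0, 200.0, 188.0, 295.0], 0.92)] [([167.3, 258.9], 0.57), ([155.6, 233.9], 0.52), ([316.3, 126.2], 0.27)]
lemon [([215.0, 194.0, 241.0, 215.0], 0.78), ([136.0, 200.0, 186.0, 294.0], 0.39)] [([227.4, 205.6], 0.95)]
mug [([252.0, 82.0, 288.0, 138.0], 0.74), ([338.0, 230.0, 351.0, 241.0], 0.37)] []
jar [([304.0, 102.0, 335.0, 139.0], 0.92)] [([319.7, 128.2], 0.95), ([335.5, 250.4], 0.62)]
opening [([152.1, 238.7], 0.77)]
cradle_near [([183.0, 289.1], 0.78), ([227.0, 205.9], 0.58)]
cradle_far [([158.1, 236.3], 0.74), ([345.1, 235.5], 0.67)]
pin_end_near []
pin_end_far [([140.2, 200.6], 0.87)]
```

```bash
python3 - <<'E'
import cv2
for n in ["scene","top"]:
    i=cv2.imread(f"pics/{n}0.png"); cv2.imwrite(f"pics/{n}0b.png",cv2.resize(i,(800,600),interpolation=cv2.INTER_CUBIC))
E
```

```text
(no output)
```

View pics/scene0b.png

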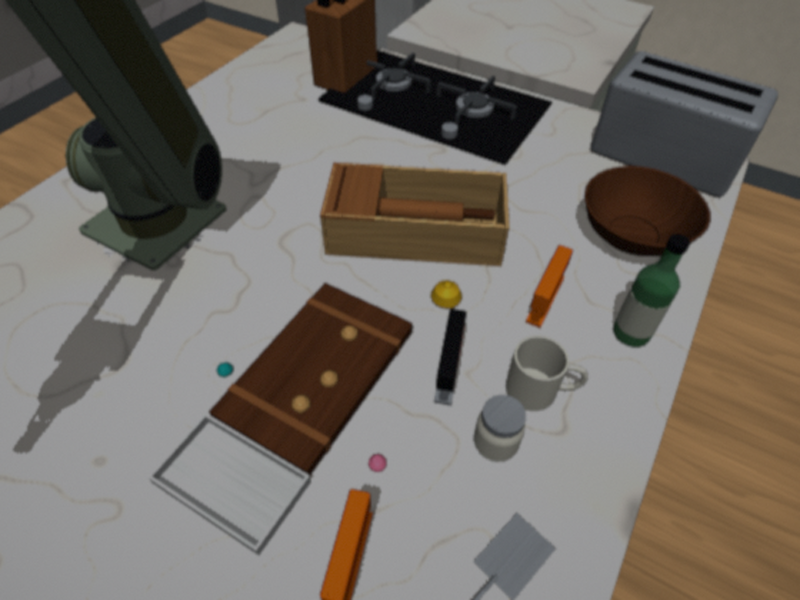

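View pics/top0b.png

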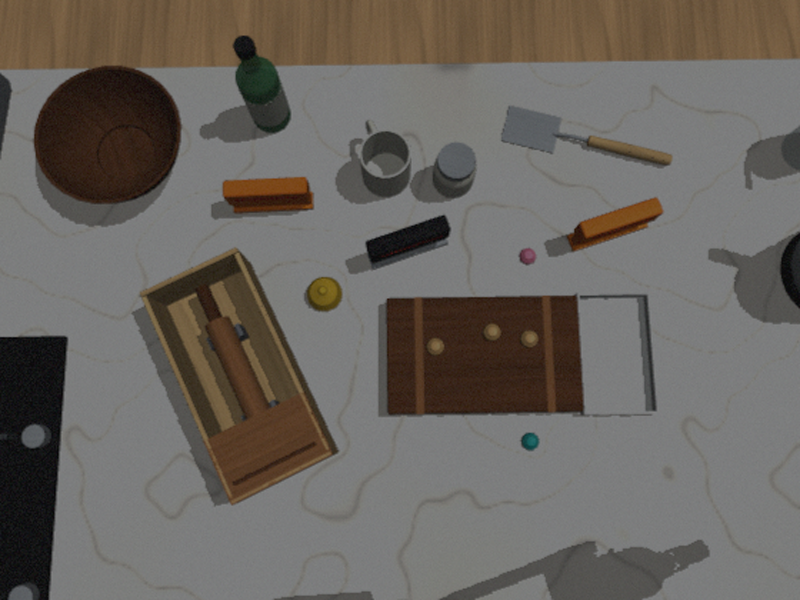

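The scene view shows the black scraper at about (315,245) in native pixels, with an orange look-alike on each side. The top view shows three tan shells on the board at about (304,242), (345,232) and (371,237). The pin lies in its box at upper left, and the pink and turquoise domes are decoys. Next I'll measure corners.

```bash
python3 - <<'E'
import cv2
i=cv2.imread("pics/top0.png")
def crop(n,x0,y0,x1,y1,f):
    c=cv2.resize(i[y0:y1,x0:x1],None,fx=f,fy=f,interpolation=cv2.INTER_CUBIC)
    c=cv2.convertScaleAbs(c,alpha=1.6)
    for x in range(x0,x1,10):
        cv2.line(c,((x-x0)*f,0),((x-x0)*f,4 if x%50 else 12),(0,255,255),1)
        if x%20==0: cv2.putText(c,str(x),((x-x0)*f,20),0,.35,(0,255,255),1)
    for y in range(y0,y1,10):
        cv2.line(c,(0,(y-y0)*f),(4,(y-y0)*f),(0,255,255),1)
        if y%20==0: cv2.putText(c,str(y),(6,(y-y0)*f+4),0,.35,(0,255,255),1)
    print(c.shape);cv2.imwrite(n,c)
crop("pics/tb.png",250,140,470,300,3)
crop("pics/tx.png",90,165,250,355,3)
E
```

```text
(480, 660, 3)
(570, 480, 3)
```

View pics/tb.png

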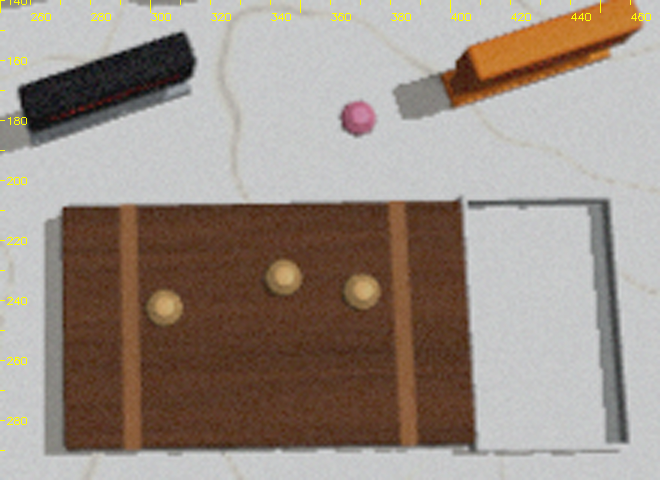

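View pics/tx.png

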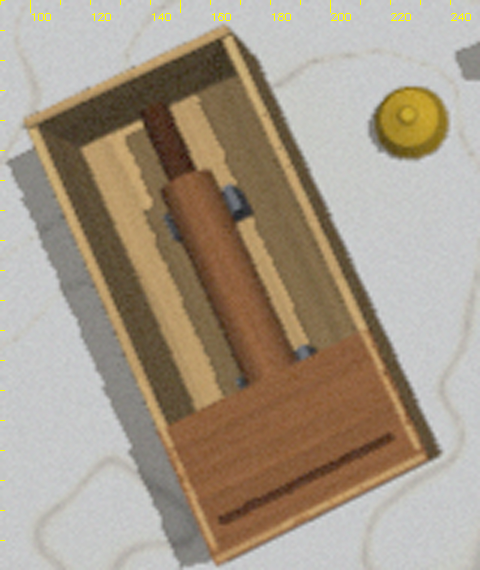

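```bash
cat > fit.py <<'E'
from h import *
from scipy.optimize import least_squares
def corners(p,L,W,z): # p=x,y,yaw
    c,s=np.cos(p[2]),np.sin(p[2]); r=[]
    for a,b in [(1,1),(1,-1),(-1,-1),(-1,1)]:
        x,y=a*L/2,b*W/2; r.append([p[0]+c*x-s*y,p[1]+s*x+c*y,z])
    return np.array(r)
def fit(c,pts,L,W,z,p0):
    f=lambda p:(np.array([proj(c,q) for q in corners(p,L,W,z)])-pts).ravel()
    r=least_squares(f,p0); return r.x,np.abs(r.fun).max()
E
python3 - <<'E'
from fit import *
c=camera("top"); s=camera("scene"); print(c["position"])
B=np.array([[271.3,209],[403.7,206.7],[407.7,288],[272.3,290]]) # +x+y, +x-y, -x-y,-x+y
bd,e=fit(c,B,.18,.30,.03,[.35,-.15,0]);print("board",bd,e)
X=np.array([[98.3,206.7],[166,174.3],[231.7,319],[162.7,352.7]])
bx,e=fit(c,X,.336,.156,.10,[.3,.25,.4]);print("box",bx,e)
S=np.array([[256.7,169.3],[311.7,151],[315,161.7],[260,180.7]])
# +x,+y ; +x,-y ; -x-y; -x+y
sc,e=fit(c,S,.028,.13,.08,[.5,0,-.3]);print("scr",sc,e)
i=s["img"].copy();j=c["img"].copy()
for p,L,W,z,col in [(bd,.18,.3,.03,(0,255,0)),(bx,.336,.156,.1,(255,255,0)),(sc,.028,.13,.08,(0,0,255)),(sc,.028,.13,0,(255,0,255))]:
    for m,k in ((i,s),(j,c)):
        q=np.array([proj(k,w) for w in corners(p,L,W,z)]); cv2.polylines(m,[np.round(q*4).astype(int)],True,col,1,shift=2)
o=np.hstack([i,j]); cv2.imwrite("pics/fit_s.png",cv2.convertScaleAbs(cv2.resize(i[90:400,90:440],None,fx=2.2,fy=1.9,interpolation=2),alpha=1.5));cv2.imwrite("pics/fit_t.png",cv2.convertScaleAbs(cv2.resize(j[100:370,80:480],None,fx=2,fy=2,interpolation=2),alpha=1.5))
for n,p in (("s0",(304.7,242.3)),("s1",(344.3,232.3)),("s2",(370.7,237))):
    w=onz(c,p,.036); 
    d=w[:2]-bd[:2]; a=-bd[2]; print(n,w,"board frame",np.cos(a)*d[0]-np.sin(a)*d[1],np.sin(a)*d[0]+np.cos(a)*d[1], "scene px",proj(s,w))
for n,t,u,z in (("lemon",(226.5,205),(310.5,208.9),.02),("pinfar",(140.2,200.6),(346.2,150.4),.058)):
    print(n,tri([(c,t),(s,u)]),onz(c,t,z))
print([ (x["position"],x["score"]) for x in tip_of("shell0",s)])
E
```

```text
[0.38160164 0.00164442 1.08309802]
board [ 4.93498530e-01 -1.32520448e-01 -2.04989201e-04] 1.691907243987373
box [0.46420852 0.23466226 0.44236873] 2.1638784670520295
scr [ 0.66802638 -0.01848581  0.32098004] 1.4074078678506794
s0 [ 0.50597144 -0.05749528  0.036     ] board frame 0.01245753320460163 0.0750277217412047 scene px [244.08926614 231.98925855]
s1 [ 0.52683705 -0.14520592  0.036     ] board frame 0.033341114986993325 -0.012678638459835976 scene px [229.85861113 263.59875843]
s2 [ 0.515581   -0.20282748  0.036     ] board frame 0.022096881450048116 -0.07030250141119139 scene px [209.84717553 281.29108502]
lemon [ 0.59637945  0.1160777  -0.00186414] [0.59505674 0.1160966  0.02      ]
pinfar [0.60045043 0.3008134  0.05597973] [0.59990831 0.30014158 0.058     ]
[([208.8, 281.9], 0.7), ([156.2, 259.3], 0.59), ([265.6, 324.1], 0.58), ([232.0, 268.1], 0.41), ([243.8, 234.3], 0.4), ([347.2, 309.2], 0.23), ([294.6, 147.5], 0.17)]
```

View pics/fit_s.png

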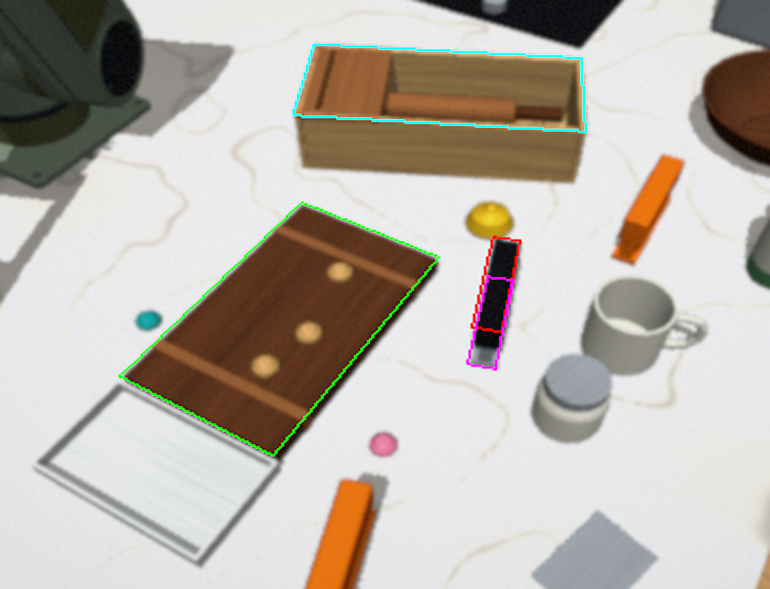

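View pics/fit_t.png

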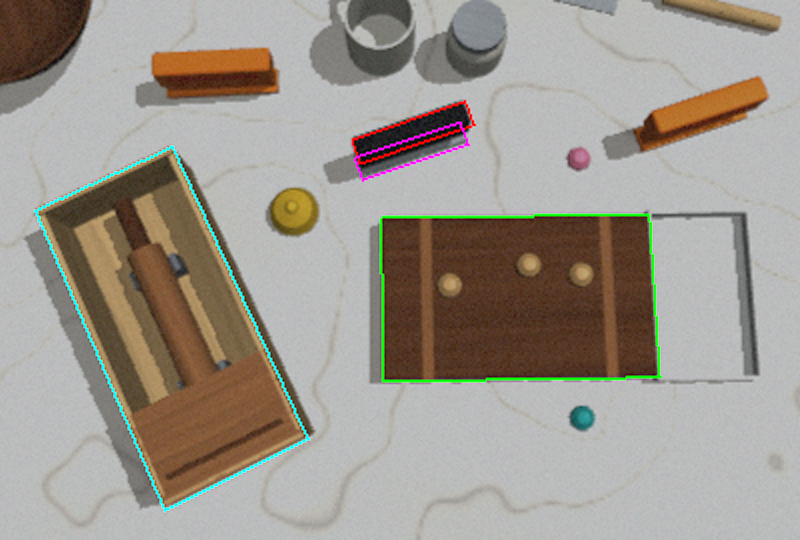

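```bash
cat >> h.py <<'E'
def Rdown(yaw,tilt=0,ax=None):
    x=np.array([np.cos(yaw),np.sin(yaw),0]);z=np.array([0,0,-1.]);return np.stack([x,np.cross(z,x),z],1)
def rel(p,Rt,s=None):
    s=s or manip.read_state(); R0=R.from_quat(s["tcp_rot"],scalar_first=True).as_matrix()
    d=R0.T@(np.array(p)-s["position"])/.05; w=R.from_matrix(R0.T@Rt).as_rotvec()/np.radians(8)
    print("rel",np.round(d,3),np.round(w,3),"mm",np.linalg.norm(d)*50)
    return d,w
E
python3 - <<'E'
from h import *
rel([.668,-.0185,.20],Rdown(.321))
c=camera("top")
for n,p,z in (("jar",(319,117),.085),("mug",(270,111),.09),("tq",(371,308),.005)): print(n,onz(c,p,z))
E
```

```text
rel [ -6.376 -12.343   0.626] [  0.     -0.    -10.929] mm 695.3479615132712
jar [ 0.77589495 -0.09274785  0.085     ]
mug [0.78926704 0.01448634 0.09      ]
tq [ 0.36199015 -0.2018746   0.005     ]
```

Request:
step_arm(
  fingers=0.4,
  motion=[
    {"x":-0.4,"y":-0.77,"z":0,"rz":-0.68},
    {"x":-0.8,"y":-1.54,"z":0,"rz":-1.36},
    {"x":-1.2,"y":-2.31,"z":0,"rz":-2.04},
    {"x":-1.6,"y":-3.08,"z":0,"rz":-2.72},
    {"x":-2.0,"y":-3.85,"z":0,"rz":-3.4},
    {"x":-2.4,"y":-4.62,"z":0,"rz":-4.08},
    {"x":-2.8,"y":-5.4,"z":0,"rz":-4.8},
    {"x":-3.2,"y":-6.2,"z":0,"rz":-5.5},
  ],
)

```text
schema error: expected keys x, y, z, rx, ry, rz
```

```bash
python3 - <<'E'
from h import *
st();rel([.668,-.0185,.20],Rdown(.321))
E
```

```text
{'time': 2.6, 'q': [-1.225, 0.3196, 1.5645, 0.0, 1.2574, -0.02], 'dq': [0.0017, -0.0002, 0.0007, -0.0012, 0.0002, 0.0002], 'effort': [-0.0001, -41.5405, -23.4416, 0.0001, 0.0002, -0.0], 'position': [0.2057, -0.537, 0.2313], 'tcp_rot': [0.0, 0.8239, -0.5667, 0.0], 'ft_force': [0.141, -0.6825, -0.6713], 'moment': [-0.0328, -0.0044, -0.0567], 'opening': 0.0855}
rel [ -6.376 -12.344   0.626] [  0.     -0.    -10.929] mm 695.3541492799433
```

Request:
step_arm(
  fingers=0.4,
  motion=[
    {"x":-0.4,"y":-0.77,"z":0,"rx":0,"ry":0,"rz":-0.68},
    {"x":-0.8,"y":-1.54,"z":0,"rx":0,"ry":0,"rz":-1.36},
    {"x":-1.2,"y":-2.31,"z":0,"rx":0,"ry":0,"rz":-2.04},
    {"x":-1.6,"y":-3.08,"z":0,"rx":0,"ry":0,"rz":-2.72},
    {"x":-2.0,"y":-3.85,"z":0,"rx":0,"ry":0,"rz":-3.4},
    {"x":-2.4,"y":-4.62,"z":0,"rx":0,"ry":0,"rz":-4.08},
    {"x":-2.8,"y":-5.4,"z":0,"rx":0,"ry":0,"rz":-4.8},
    {"x":-3.2,"y":-6.2,"z":0,"rx":0,"ry":0,"rz":-5.5},
  ],
)

```text
time: 3.4
position: [0.4389, -0.2753, 0.2316]
tcp_rot: [0.0, 0.977, -0.215, 0.0]
ft_force: [-0.4, -0.9, 0.0]
opening: 0.06
```

```bash
python3 - <<'E'
from h import *
st();rel([.668,-.0185,.20],Rdown(.321))
E
```

```text
{'time': 3.4, 'q': [-0.5823, 0.2295, 1.6914, -0.0002, 1.22, -0.149], 'dq': [0.8627, 0.1051, -0.1421, -0.002, 0.027, -0.1111], 'effort': [-4.0351, -38.0914, -21.9987, 0.043, 0.1968, 0.0822], 'position': [0.4389, -0.2753, 0.2316], 'tcp_rot': [0.0002, 0.9766, -0.2149, 0.0003], 'ft_force': [-0.3518, -0.8738, 0.0358], 'moment': [-0.0071, -0.0502, 0.0557], 'opening': 0.06}
rel [ 2.003 -6.585  0.631] [ 4.000e-03 -4.000e-03 -5.401e+00] mm 345.57723752149656
```

Request:
step_arm(
  motion=[
    {"x":0.27,"y":-0.9,"z":0.1,"rx":0,"ry":0,"rz":-0.7},
    {"x":0.54,"y":-1.8,"z":0.2,"rx":0,"ry":0,"rz":-1.4},
    {"x":0.81,"y":-2.7,"z":0.3,"rx":0,"ry":0,"rz":-2.1},
    {"x":1.1,"y":-3.6,"z":0.4,"rx":0,"ry":0,"rz":-2.8},
    {"x":1.37,"y":-4.5,"z":0.5,"rx":0,"ry":0,"rz":-3.6},
    {"x":1.64,"y":-5.4,"z":0.6,"rx":0,"ry":0,"rz":-4.4},
    {"x":1.9,"y":-6.2,"z":0.63,"rx":0,"ry":0,"rz":-5.1},
    {"x":2.0,"y":-6.58,"z":0.63,"rx":0,"ry":0,"rz":-5.4},
  ],
)

```text
time: 4.2
position: [0.6697, -0.0178, 0.1988]
tcp_rot: [-0.0, 0.987, 0.16, 0.0]
ft_force: [1.0, -1.0, -0.1]
opening: 0.0596
```

```bash
python3 - <<'E'
from h import *
c=camera("wrist");s=st();rel([.668,-.0185,.20],Rdown(.321))
from fit import corners
i=c["img"].copy(); cv2.imwrite("pics/w1raw.png",i)
for z,col in((.08,(0,0,255)),(0,(255,0,255))):
    q=np.array([proj(c,w) for w in corners([.668,-.0185,.321],.028,.13,z)]);print(np.round(q,0).tolist()); cv2.polylines(i,[np.round(q).astype(int)],True,col,1)
cv2.imwrite("pics/w1.png",cv2.convertScaleAbs(i,alpha=1.5))
E
```

```text
{'time': 4.25, 'q': [-0.0425, 0.4905, 1.375, 0.0024, 1.2745, -0.3667], 'dq': [-0.044, -0.0376, 0.0647, -0.025, 0.0052, 0.0359], 'effort': [-3.0784, -53.2962, -21.7917, -0.5717, 0.7006, -0.0659], 'position': [0.6709, -0.0163, 0.1988], 'tcp_rot': [-0.0009, 0.9869, 0.1611, 0.001], 'ft_force': [2.014, 1.6843, -0.0949], 'moment': [0.0256, -0.0335, 0.0236], 'opening': 0.0598}
rel [-0.069  0.023 -0.024] [-0.011 -0.017  0.018] mm 3.83956109703591
[[302.0, 114.0], [299.0, 285.0], [263.0, 285.0], [261.0, 114.0]]
[[298.0, 107.0], [296.0, 244.0], [267.0, 244.0], [266.0, 107.0]]
```

View pics/w1.png

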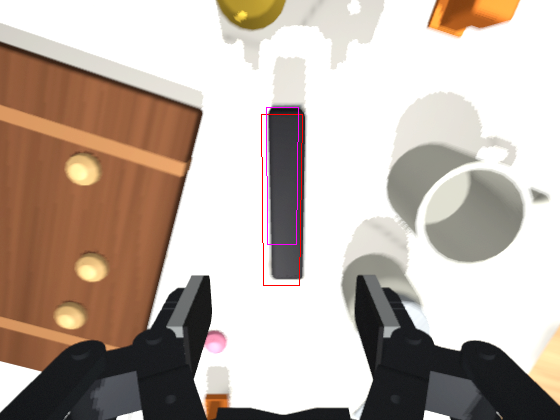

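The wrist view shows the black scraper between the open fingers, at about (286,193). It sits about 2 mm in x and 4 mm in y off my model. I'll correct for that and descend.

```bash
python3 - <<'E'
from h import *
st();rel([.669,-.0145,.042],Rdown(.321))
E
```

```text
{'time': 4.25, 'q': [-0.0425, 0.4905, 1.375, 0.0024, 1.2745, -0.3667], 'dq': [-0.044, -0.0376, 0.0647, -0.025, 0.0052, 0.0359], 'effort': [-3.0784, -53.2962, -21.7917, -0.5717, 0.7006, -0.0659], 'position': [0.6709, -0.0163, 0.1988], 'tcp_rot': [-0.0009, 0.9869, 0.1611, 0.001], 'ft_force': [2.014, 1.6843, -0.0949], 'moment': [0.0256, -0.0335, 0.0236], 'opening': 0.0598}
rel [-0.032 -0.041  3.136] [-0.011 -0.017  0.018] mm 156.82023742989287
```

Request:
step_arm(
  motion=[
    {"x":0.04,"y":-0.07,"z":0.6,"rx":0,"ry":0,"rz":0},
    {"x":0.04,"y":-0.07,"z":1.3,"rx":0,"ry":0,"rz":0},
    {"x":0.04,"y":-0.07,"z":2.0,"rx":0,"ry":0,"rz":0},
    {"x":0.04,"y":-0.07,"z":2.6,"rx":0,"ry":0,"rz":0},
    {"x":0.04,"y":-0.07,"z":3.0,"rx":0,"ry":0,"rz":0},
    {"x":0.04,"y":-0.07,"z":3.15,"rx":0,"ry":0,"rz":0},
    {"x":0.04,"y":-0.07,"z":3.15,"rx":0,"ry":0,"rz":0},
  ],
)

```text
time: 4.95
position: [0.6679, -0.0173, 0.0414]
tcp_rot: [-0.0, 0.988, 0.158, -0.001]
ft_force: [0.3, 0.2, 1.0]
opening: 0.0596
```

Request:
step_arm(
  fingers=-1,
  motion=[
    {"x":0,"y":0,"z":0,"rx":0,"ry":0,"rz":0},
    {"x":0,"y":0,"z":0,"rx":0,"ry":0,"rz":0},
    {"x":0,"y":0,"z":0,"rx":0,"ry":0,"rz":0},
    {"x":0,"y":0,"z":0,"rx":0,"ry":0,"rz":0},
    {"x":0,"y":0,"z":0,"rx":0,"ry":0,"rz":0},
    {"x":0,"y":0,"z":0,"rx":0,"ry":0,"rz":0},
    {"x":0,"y":0,"z":0,"rx":0,"ry":0,"rz":0},
    {"x":0,"y":0,"z":0,"rx":0,"ry":0,"rz":0},
  ],
)

```text
time: 5.75
position: [0.6698, -0.0171, 0.0441]
tcp_rot: [0.0, 0.987, 0.158, 0.002]
ft_force: [-0.3, -0.3, 6.6]
opening: 0.0273
```

```bash
python3 - <<'E'
from h import *
st()
c=camera("scene");cv2.imwrite("pics/s2.png",cv2.resize(c["img"][90:390,180:480],None,fx=2,fy=2,interpolation=2))
E
```

```text
{'time': 5.75, 'q': [-0.0426, 0.6168, 1.5673, -0.0003, 0.954, -0.3594], 'dq': [-0.0006, -0.0004, -0.0005, -0.0016, -0.0004, 0.0014], 'effort': [0.1953, -48.9801, -17.7235, 0.0928, -0.077, -0.0185], 'position': [0.6698, -0.0171, 0.0441], 'tcp_rot': [0.0005, 0.9875, 0.1578, 0.0016], 'ft_force': [-0.2779, -0.3495, 6.5579], 'moment': [-0.0713, 0.0871, -0.003], 'opening': 0.0273}
```

View pics/s2.png

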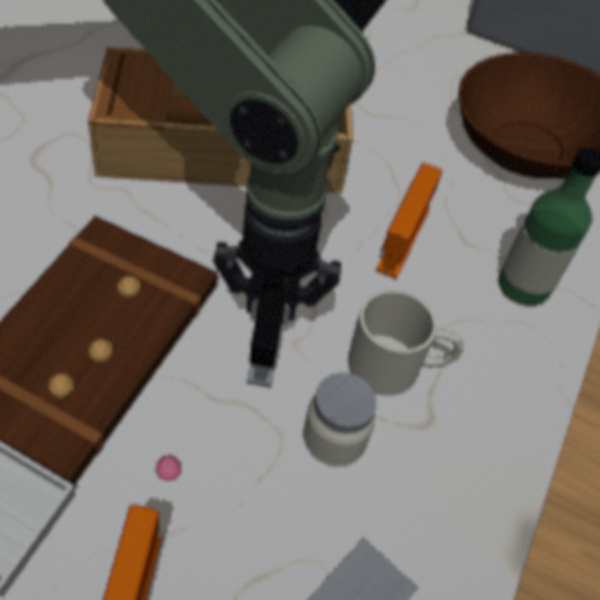

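Grip confirmed: opening 27.3 mm and the scraper is between the fingers. Now I'll lift it and carry it to the board's +y end.

Request:
step_arm(
  motion=[
    {"x":0,"y":0,"z":-0.3,"rx":0,"ry":0,"rz":0},
    {"x":0,"y":0,"z":-0.8,"rx":0,"ry":0,"rz":0},
    {"x":0,"y":0,"z":-1.5,"rx":0,"ry":0,"rz":0},
    {"x":0,"y":0,"z":-2.1,"rx":0,"ry":0,"rz":0},
    {"x":0,"y":0,"z":-2.4,"rx":0,"ry":0,"rz":0},
    {"x":0,"y":0,"z":-2.4,"rx":0,"ry":0,"rz":0},
  ],
)

```text
time: 6.4
position: [0.6698, -0.0169, 0.1657]
tcp_rot: [0.001, 0.987, 0.158, 0.003]
ft_force: [-0.2, -0.4, -3.5]
opening: 0.027
```

```bash
python3 - <<'E'
from h import *
st();rel([.517,0.0,.16],Rdown(np.pi/2))
E
```

```text
{'time': 6.4, 'q': [-0.0425, 0.5083, 1.4299, -0.0, 1.1978, -0.3595], 'dq': [0.0022, 0.0373, 0.0616, -0.0008, -0.0262, -0.0001], 'effort': [-0.0004, -52.7513, -23.8533, -0.0008, 0.2141, -0.0], 'position': [0.6698, -0.0169, 0.1657], 'tcp_rot': [0.0006, 0.9875, 0.1578, 0.0027], 'ft_force': [-0.2491, -0.3614, -3.4754], 'moment': [0.0097, -0.0518, -0.0307], 'opening': 0.027}
rel [-2.799 -1.275  0.096] [ 0.036 -0.023 -8.98 ] mm 153.84663303306777
```

Request:
step_arm(
  motion=[
    {"x":-0.3,"y":-0.14,"z":0,"rx":0,"ry":0,"rz":-1},
    {"x":-0.65,"y":-0.3,"z":0,"rx":0,"ry":0,"rz":-2},
    {"x":-1.0,"y":-0.45,"z":0,"rx":0,"ry":0,"rz":-3},
    {"x":-1.4,"y":-0.63,"z":0,"rx":0,"ry":0,"rz":-4},
    {"x":-1.8,"y":-0.82,"z":0,"rx":0,"ry":0,"rz":-5},
    {"x":-2.2,"y":-1.0,"z":0,"rx":0,"ry":0,"rz":-6},
    {"x":-2.5,"y":-1.14,"z":0,"rx":0,"ry":0,"rz":-7},
    {"x":-2.7,"y":-1.23,"z":0,"rx":0,"ry":0,"rz":-8},
  ],
)

```text
time: 7.2
position: [0.5185, -0.0004, 0.161]
tcp_rot: [-0.001, 0.752, 0.659, -0.001]
ft_force: [0.0, -0.5, -2.4]
opening: 0.0274
```

```bash
python3 - <<'E'
from h import *
st();rel([.517,0.0,.16],Rdown(np.pi/2))
E
```

```text
{'time': 7.2, 'q': [-0.023, 0.2907, 1.7971, 0.0, 1.0579, -1.4628], 'dq': [0.0139, -0.1518, 0.2197, -0.0014, -0.0882, -1.3668], 'effort': [-0.0527, -38.5014, -22.121, 0.0056, 0.1577, 1.1395], 'position': [0.5185, -0.0004, 0.161], 'tcp_rot': [-0.0014, 0.7519, 0.6593, -0.0015], 'ft_force': [0.043, -0.523, -2.383], 'moment': [0.024, 0.0635, -0.0679], 'opening': 0.0274}
rel [ 0.004 -0.031  0.02 ] [-0.029  0.001 -0.938] mm 1.8314174377251569
```

Request:
step_arm(
  motion=[
    {"x":0,"y":0,"z":0.3,"rx":0,"ry":0,"rz":-0.94},
    {"x":0,"y":0,"z":0.7,"rx":0,"ry":0,"rz":-0.94},
    {"x":0,"y":0,"z":1.1,"rx":0,"ry":0,"rz":-0.94},
    {"x":0,"y":0,"z":1.4,"rx":0,"ry":0,"rz":-0.94},
    {"x":0,"y":0,"z":1.6,"rx":0,"ry":0,"rz":-0.94},
    {"x":0,"y":0,"z":1.6,"rx":0,"ry":0,"rz":-0.94},
  ],
)

```text
time: 7.8
position: [0.5195, -0.0006, 0.0804]
tcp_rot: [-0.002, 0.709, 0.705, -0.002]
ft_force: [-0.5, -0.7, -2.2]
opening: 0.0275
```

```bash
python3 - <<'E'
from h import *
st();rel([.517,0.0,.077],Rdown(np.pi/2))
from fit import corners
c=camera("scene");i=c["img"].copy()
cv2.imwrite("pics/s3.png",cv2.convertScaleAbs(cv2.resize(i[160:360,120:360],None,fx=3,fy=3,interpolation=2),alpha=1.4))
c=camera("wrist");cv2.imwrite("pics/w3.png",cv2.convertScaleAbs(c["img"],alpha=1.3))
E
```

```text
{'time': 7.8, 'q': [-0.0232, 0.3824, 1.8976, -0.0001, 0.8664, -1.5883], 'dq': [0.0004, -0.0256, -0.036, 0.0012, 0.0181, -0.0005], 'effort': [-0.0055, -40.3836, -18.8108, 0.0003, -0.153, 0.0], 'position': [0.5195, -0.0006, 0.0804], 'tcp_rot': [-0.0017, 0.7091, 0.7051, -0.0017], 'ft_force': [-0.5207, -0.6808, -2.2211], 'moment': [-0.021, -0.0489, 0.0193], 'opening': 0.0275}
rel [ 0.011 -0.049  0.068] [-0.034 -0.    -0.04 ] mm 4.213502898447142
```

View pics/s3.png

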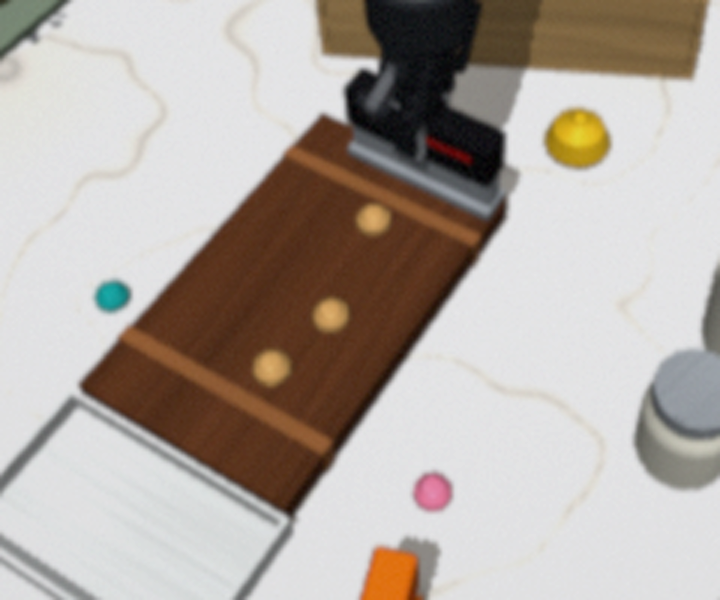

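View pics/w3.png

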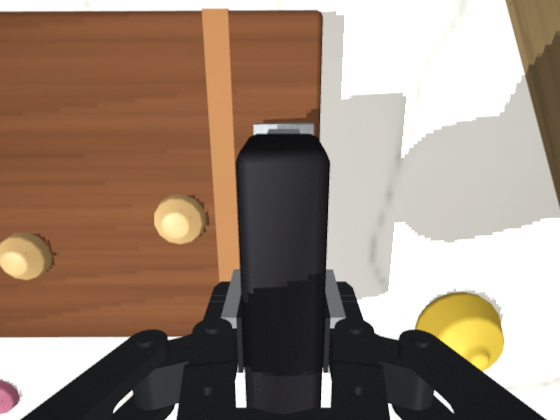

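Request:
step_arm(
  motion=[
    {"x":-0.05,"y":0,"z":0.05,"rx":0,"ry":0,"rz":0},
    {"x":-0.2,"y":0,"z":0.08,"rx":0,"ry":0,"rz":0},
    {"x":-0.4,"y":0,"z":0.08,"rx":0,"ry":0,"rz":0},
    {"x":-0.65,"y":0,"z":0.08,"rx":0,"ry":0,"rz":0},
    {"x":-0.9,"y":0,"z":0.08,"rx":0,"ry":0,"rz":0},
    {"x":-1.15,"y":0,"z":0.08,"rx":0,"ry":0,"rz":0},
    {"x":-1.4,"y":0,"z":0.08,"rx":0,"ry":0,"rz":0},
    {"x":-1.65,"y":0,"z":0.08,"rx":0,"ry":0,"rz":0},
  ],
)

```text
time: 8.7
position: [0.5206, -0.0844, 0.0783]
tcp_rot: [0.0, 0.709, 0.705, -0.0]
ft_force: [0.2, 0.7, -2.4]
opening: 0.0274
```

```bash
python3 - <<'E'
from h import *
st();rel([.517,-.304,.077],Rdown(np.pi/2))
c=camera("scene");i=c["img"].copy()
cv2.imwrite("pics/s4.png",cv2.convertScaleAbs(cv2.resize(i[180:380,120:360],None,fx=3,fy=3,interpolation=2),alpha=1.4))
E
```

```text
{'time': 8.7, 'q': [-0.1825, 0.3934, 1.8852, -0.0001, 0.8629, -1.7471], 'dq': [-0.2327, 0.0249, -0.0403, -0.0006, 0.0162, -0.2308], 'effort': [1.1018, -41.7062, -18.6973, -0.0366, -0.0056, 0.1905], 'position': [0.5206, -0.0844, 0.0783], 'tcp_rot': [0.0, 0.7093, 0.7049, -0.0], 'ft_force': [0.1611, 0.7133, -2.4336], 'moment': [-0.0131, -0.0411, -0.0236], 'opening': 0.0274}
rel [-4.392 -0.046  0.027] [ 0.     0.001 -0.044] mm 219.61061542385113
```

View pics/s4.png

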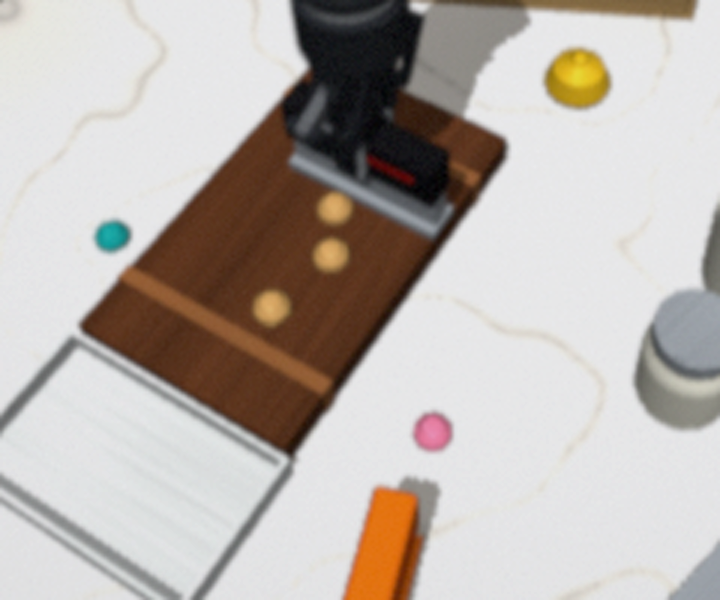

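Request:
step_arm(
  motion=[
    {"x":-0.25,"y":-0.03,"z":0.02,"rx":0,"ry":0,"rz":0},
    {"x":-0.5,"y":-0.05,"z":0.02,"rx":0,"ry":0,"rz":0},
    {"x":-0.75,"y":-0.05,"z":0.02,"rx":0,"ry":0,"rz":0},
    {"x":-1.0,"y":-0.05,"z":0.02,"rx":0,"ry":0,"rz":0},
    {"x":-1.25,"y":-0.05,"z":0.02,"rx":0,"ry":0,"rz":0},
    {"x":-1.5,"y":-0.05,"z":0.02,"rx":0,"ry":0,"rz":0},
    {"x":-1.75,"y":-0.05,"z":0.02,"rx":0,"ry":0,"rz":0},
    {"x":-2.0,"y":-0.05,"z":0.02,"rx":0,"ry":0,"rz":0},
  ],
)

```text
time: 9.55
position: [0.5176, -0.1841, 0.0773]
tcp_rot: [0.0, 0.709, 0.705, 0.0]
ft_force: [0.1, 0.0, -3.5]
opening: 0.027
```

```bash
python3 - <<'E'
from h import *
st();rel([.517,-.304,.077],Rdown(np.pi/2))
c=camera("scene");i=c["img"].copy()
cv2.imwrite("pics/s5.png",cv2.convertScaleAbs(cv2.resize(i[200:400,80:320],None,fx=3,fy=3,interpolation=2),alpha=1.4))
E
```

```text
{'time': 9.55, 'q': [-0.3627, 0.4234, 1.8354, -0.0, 0.8828, -1.9279], 'dq': [-0.2153, 0.0524, -0.096, -0.001, 0.0385, -0.2132], 'effort': [0.8923, -43.8048, -18.9836, -0.0709, -0.0476, 0.1749], 'position': [0.5176, -0.1841, 0.0773], 'tcp_rot': [0.0, 0.7091, 0.7051, 0.0], 'ft_force': [0.1194, 0.034, -3.5193], 'moment': [0.0793, -0.0186, -0.0058], 'opening': 0.027}
rel [-2.397e+00  1.000e-03  6.000e-03] [ 0.    0.   -0.04] mm 119.86658048035832
```

View pics/s5.png

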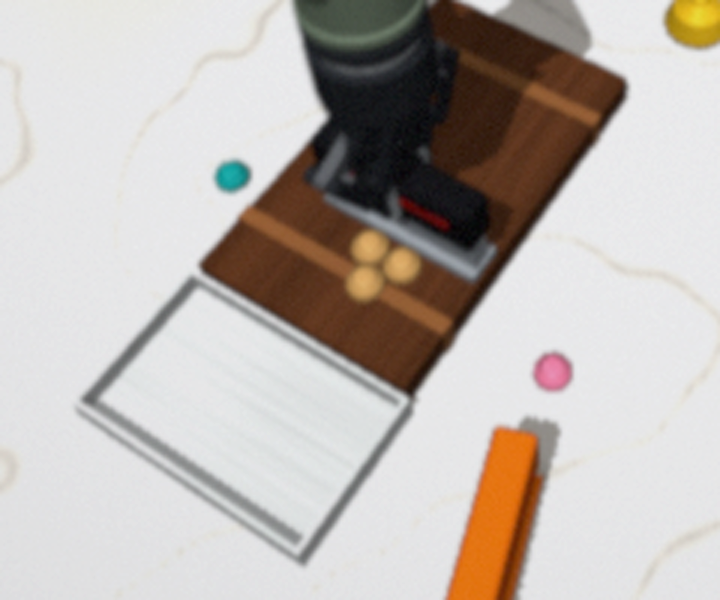

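All three shells are bunched in front of the scraper. I'll keep pushing.

Request:
step_arm(
  motion=[
    {"x":-0.25,"y":0,"z":0,"rx":0,"ry":0,"rz":0},
    {"x":-0.5,"y":0,"z":0,"rx":0,"ry":0,"rz":0},
    {"x":-0.75,"y":0,"z":0,"rx":0,"ry":0,"rz":0},
    {"x":-1.0,"y":0,"z":0,"rx":0,"ry":0,"rz":0},
    {"x":-1.25,"y":0,"z":0,"rx":0,"ry":0,"rz":0},
    {"x":-1.5,"y":0,"z":0,"rx":0,"ry":0,"rz":0},
    {"x":-1.75,"y":0,"z":0,"rx":0,"ry":0,"rz":0},
    {"x":-2.0,"y":0,"z":0,"rx":0,"ry":0,"rz":0},
  ],
)

```text
time: 10.4
position: [0.517, -0.2842, 0.0773]
tcp_rot: [0.0, 0.709, 0.705, -0.0]
ft_force: [-0.5, -0.1, -2.5]
opening: 0.0274
```

```bash
python3 - <<'E'
from h import *
st();rel([.517,-.304,.077],Rdown(np.pi/2))
c=camera("scene");i=c["img"].copy()
cv2.imwrite("pics/s6.png",cv2.convertScaleAbs(cv2.resize(i[200:400,80:320],None,fx=3,fy=3,interpolation=2),alpha=1.4))
E
```

```text
{'time': 10.4, 'q': [-0.5221, 0.4767, 1.7381, -0.0001, 0.9267, -2.0871], 'dq': [-0.1868, 0.078, -0.1453, 0.0003, 0.0632, -0.1843], 'effort': [0.8416, -47.5751, -19.6346, -0.012, -0.0386, 0.1517], 'position': [0.517, -0.2842, 0.0773], 'tcp_rot': [0.0001, 0.7091, 0.7051, -0.0], 'ft_force': [-0.4633, -0.1251, -2.4771], 'moment': [0.0006, -0.0288, 0.0044], 'opening': 0.0274}
rel [-0.395  0.001  0.006] [ 0.     0.001 -0.041] mm 19.77558902358321
```

View pics/s6.png

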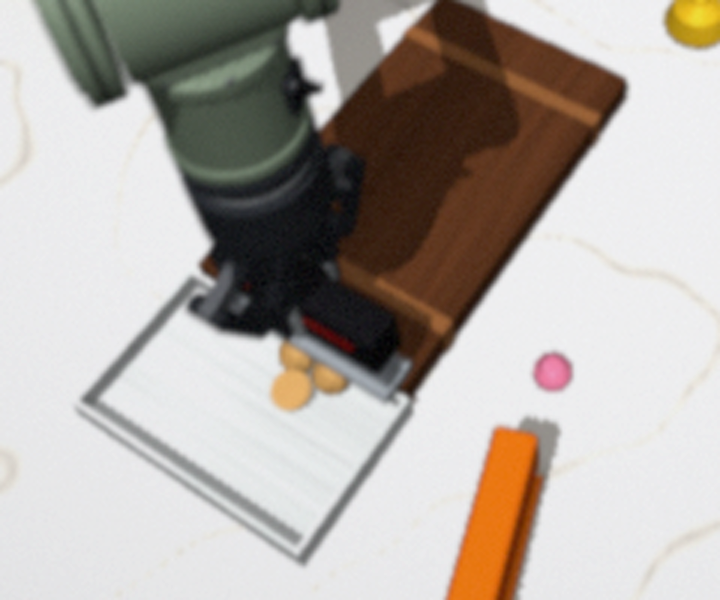

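One shell is already in the tray, flipped over. I'll push a little farther.

Request:
step_arm(
  motion=[
    {"x":-0.2,"y":0,"z":0,"rx":0,"ry":0,"rz":0},
    {"x":-0.4,"y":0,"z":0,"rx":0,"ry":0,"rz":0},
    {"x":-0.55,"y":0,"z":0,"rx":0,"ry":0,"rz":0},
    {"x":-0.65,"y":0,"z":0,"rx":0,"ry":0,"rz":0},
    {"x":-0.65,"y":0,"z":0,"rx":0,"ry":0,"rz":0},
    {"x":-0.65,"y":0,"z":0,"rx":0,"ry":0,"rz":0},
  ],
)

```text
time: 11.05
position: [0.5168, -0.3154, 0.0772]
tcp_rot: [-0.0, 0.709, 0.705, 0.0]
ft_force: [-0.4, 0.8, -2.8]
opening: 0.0271
```

```bash
python3 - <<'E'
from h import *
st()
c=camera("scene");i=c["img"].copy()
cv2.imwrite("pics/s7.png",cv2.convertScaleAbs(cv2.resize(i[200:400,80:320],None,fx=3,fy=3,interpolation=2),alpha=1.4))
E
```

```text
{'time': 11.05, 'q': [-0.5671, 0.4974, 1.6997, 0.0002, 0.9449, -2.1323], 'dq': [0.0068, -0.0032, 0.0046, -0.0006, 0.0006, -0.0001], 'effort': [-0.2759, -48.4417, -20.4542, -0.0197, -0.0231, -0.0028], 'position': [0.5168, -0.3154, 0.0772], 'tcp_rot': [-0.0002, 0.7091, 0.7051, 0.0], 'ft_force': [-0.4173, 0.8043, -2.83], 'moment': [-0.0163, -0.0113, 0.035], 'opening': 0.0271}
```

View pics/s7.png

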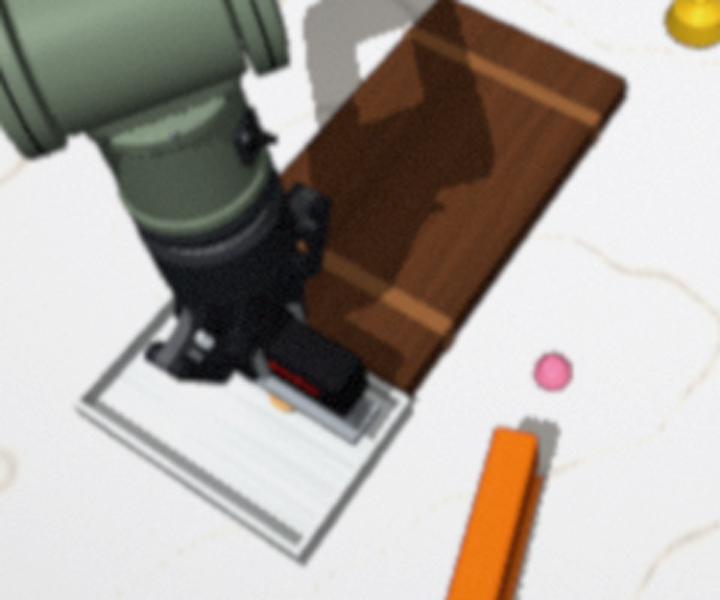

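Request:
step_arm(
  motion=[
    {"x":0,"y":0,"z":-0.4,"rx":0,"ry":0,"rz":0},
    {"x":0,"y":0,"z":-1.0,"rx":0,"ry":0,"rz":0},
    {"x":0.4,"y":0.3,"z":-1.5,"rx":0,"ry":0,"rz":0},
    {"x":1.1,"y":0.6,"z":-1.8,"rx":0,"ry":0,"rz":0.8},
    {"x":1.9,"y":1.0,"z":-1.9,"rx":0,"ry":0,"rz":1.8},
    {"x":2.6,"y":1.4,"z":-1.9,"rx":0,"ry":0,"rz":2.8},
  ],
)

```text
time: 11.7
position: [0.5885, -0.1841, 0.1739]
tcp_rot: [0.001, 0.834, 0.552, 0.001]
ft_force: [0.2, -1.3, -3.1]
opening: 0.0272
```

```bash
python3 - <<'E'
from h import *
st(); rel([.6698,-.0171,.165],Rdown(.321))
c=camera("scene");i=c["img"].copy()
d=camera("top")["img"]
a=cv2.resize(i[200:400,80:320],None,fx=1.65,fy=2,interpolation=2);b=cv2.resize(d[180:320,250:480],None,fx=1.7,fy=400/140,interpolation=2)
cv2.imwrite("pics/s8.png",cv2.convertScaleAbs(np.hstack([a,b]),alpha=1.4))
E
```

```text
{'time': 11.7, 'q': [-0.3221, 0.4224, 1.5546, 0.0004, 1.1622, -1.4908], 'dq': [0.6491, 0.134, -0.1778, -0.0088, 0.0582, 2.0203], 'effort': [-2.9746, -49.9231, -22.7235, 0.0781, 0.1712, -1.6581], 'position': [0.5885, -0.1841, 0.1739], 'tcp_rot': [0.0009, 0.8341, 0.5516, 0.0009], 'ft_force': [0.1777, -1.2557, -3.0509], 'moment': [0.0292, -0.0853, 0.0286], 'opening': 0.0272}
rel [3.71  0.188 0.181] [ 0.015 -0.011  6.07 ] mm 185.96346000016425
```

View pics/s8.png

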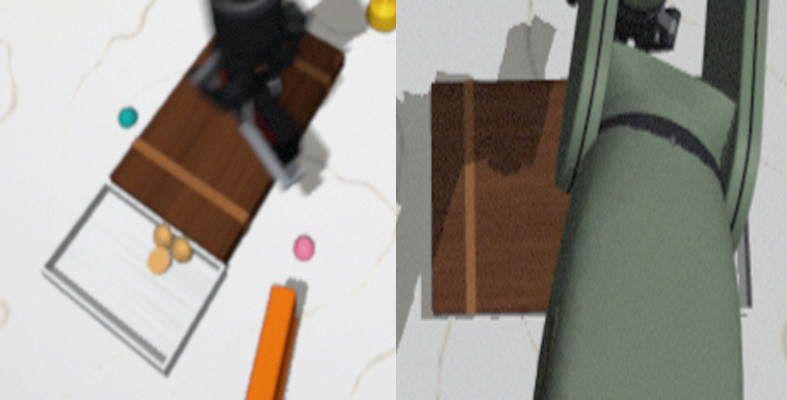

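Request:
step_arm(
  motion=[
    {"x":0.6,"y":0.03,"z":0.1,"rx":0,"ry":0,"rz":0.9},
    {"x":1.3,"y":0.06,"z":0.15,"rx":0,"ry":0,"rz":1.8},
    {"x":2.0,"y":0.1,"z":0.15,"rx":0,"ry":0,"rz":2.8},
    {"x":2.6,"y":0.14,"z":0.15,"rx":0,"ry":0,"rz":3.8},
    {"x":3.1,"y":0.16,"z":0.15,"rx":0,"ry":0,"rz":4.8},
    {"x":3.5,"y":0.18,"z":0.15,"rx":0,"ry":0,"rz":5.6},
    {"x":3.68,"y":0.19,"z":0.17,"rx":0,"ry":0,"rz":6.0},
    {"x":3.68,"y":0.19,"z":0.17,"rx":0,"ry":0,"rz":6.07},
  ],
)

```text
time: 12.6
position: [0.6674, -0.0189, 0.1632]
tcp_rot: [-0.0, 0.986, 0.164, -0.0]
ft_force: [-0.8, -0.7, -2.1]
opening: 0.0275
```

```bash
python3 - <<'E'
from h import *
st(); rel([.6698,-.0171,.046],Rdown(.321))
c=camera("scene");i=c["img"].copy();cv2.imwrite("pics/s9raw.png",i)
c=camera("top");d=c["img"];cv2.imwrite("pics/t9raw.png",d)
a=cv2.resize(i[280:390,100:230],None,fx=3,fy=4,interpolation=2);b=cv2.resize(d[190:300,390:480],None,fx=4,fy=4,interpolation=2)
cv2.imwrite("pics/s9.png",cv2.convertScaleAbs(np.hstack([a,b]),alpha=1.4))
cv2.imwrite("pics/s9b.png",cv2.convertScaleAbs(cv2.resize(i[150:330,220:420],None,fx=3,fy=3,interpolation=2),alpha=1.4))
E
```

```text
{'time': 12.6, 'q': [-0.0455, 0.5096, 1.4342, 0.0, 1.1988, -0.3746], 'dq': [-0.0258, -0.0112, 0.0129, -0.0202, 0.0078, 0.0601], 'effort': [0.8091, -52.5416, -24.1757, 0.1236, -0.0675, 0.1918], 'position': [0.6674, -0.0189, 0.1632], 'tcp_rot': [-0.0001, 0.9865, 0.1638, -0.0005], 'ft_force': [-0.8452, -0.7381, -2.141], 'moment': [0.0148, 0.0006, -0.0055], 'opening': 0.0275}
rel [ 0.06  -0.017  2.344] [-0.003  0.007  0.057] mm 117.24063540661496
```

View pics/s9.png

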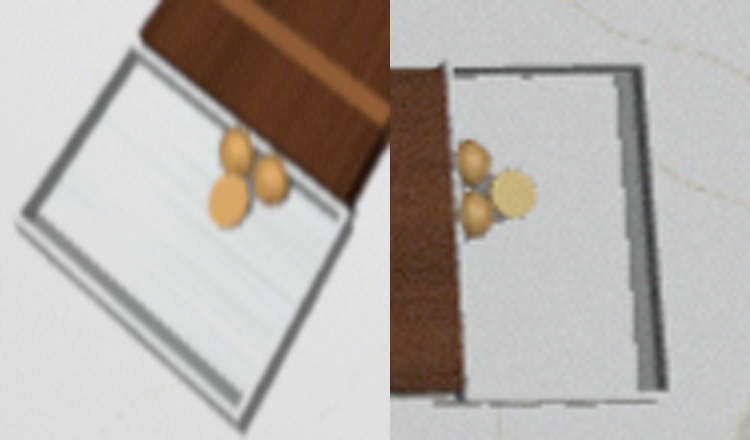

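View pics/s9b.png

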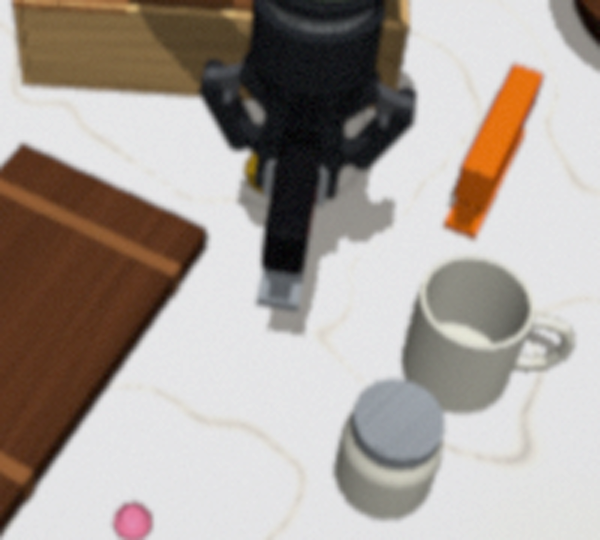

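```bash
python3 - <<'E'
from h import *
c=camera("top");s=camera("scene")
# top px: x=390+(u-390)/4
for n,u,v,a,b in(("A",472,162,236,150),("B",477,214,271,180),("C",514,194,229,201)):
    t=(390+(u-390)/4,190+v/4); q=(100+a/3,280+b/4)
    print(n,t,q,tri([(c,t),(s,q)]),onz(c,t,.015),onz(c,t,.025))
im=c["img"][220:265,395:435];cv2.imwrite("pics/z1.png",cv2.convertScaleAbs(cv2.resize(im,None,fx=9,fy=9,interpolation=cv2.INTER_CUBIC),alpha=1.4))
im=s["img"][295:345,155:210];cv2.imwrite("pics/z2.png",cv2.convertScaleAbs(cv2.resize(im,None,fx=9,fy=9,interpolation=cv2.INTER_CUBIC),alpha=1.4))
for y,z in((-.2835,.022),(-.2875,.022)): print(y,[proj(c,(.5,y,z)),proj(c,(.55,y,z))],[proj(s,(.5,y,z)),proj(s,(.55,y,z))])
E
```

```text
A (410.5, 230.5) (178.66666666666669, 317.5) [ 0.52160941 -0.29587824  0.04408942] [ 0.53168249 -0.29711106  0.015     ] [ 0.53027737 -0.29431398  0.025     ]
B (411.75, 243.5) (190.33333333333331, 325.0) [ 0.51328882 -0.29623661 -0.00878663] [ 0.50230582 -0.29804492  0.015     ] [ 0.50117574 -0.2952391   0.025     ]
C (421.0, 238.5) (176.33333333333331, 330.25) [ 0.51411203 -0.31863272  0.01478673] [ 0.51325554 -0.31949825  0.015     ] [ 0.51202294 -0.31649157  0.025     ]
-0.2835 [array([406.13664739, 244.26006988]), array([404.75717577, 222.04157497])] [array([180.78174457, 311.32198959]), array([200.40863288, 323.11088687])]
-0.2875 [array([407.93528291, 244.23414182]), array([406.54090944, 222.01618175])] [array([179.52241675, 312.89355896]), array([199.17857453, 324.7465111 ])]
```

View pics/z2.png

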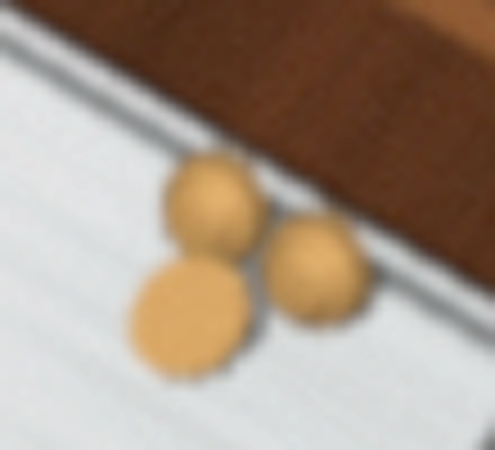

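View pics/z1.png

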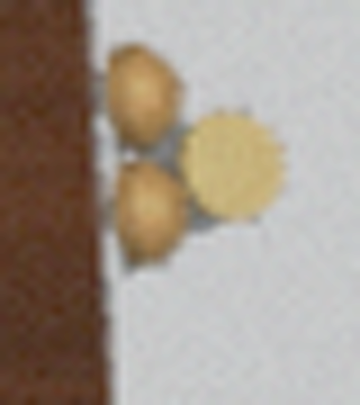

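All three shells are inside the tray: one flat and flipped, two leaning against its board-side inner wall. I'll set the scraper down on its original spot.

Request:
step_arm(
  motion=[
    {"x":0.06,"y":0,"z":0.4,"rx":0,"ry":0,"rz":0.05},
    {"x":0.06,"y":0,"z":1.0,"rx":0,"ry":0,"rz":0.05},
    {"x":0.06,"y":0,"z":1.6,"rx":0,"ry":0,"rz":0.05},
    {"x":0.06,"y":0,"z":2.0,"rx":0,"ry":0,"rz":0.05},
    {"x":0.06,"y":0,"z":2.2,"rx":0,"ry":0,"rz":0.05},
    {"x":0.06,"y":0,"z":2.3,"rx":0,"ry":0,"rz":0.05},
    {"x":0.06,"y":0,"z":2.34,"rx":0,"ry":0,"rz":0.05},
    {"x":0.06,"y":0,"z":2.34,"rx":0,"ry":0,"rz":0.05},
  ],
)

```text
time: 13.6
position: [0.6709, -0.0192, 0.0477]
tcp_rot: [0.0, 0.987, 0.159, 0.001]
ft_force: [-0.6, 0.2, -2.9]
opening: 0.0275
```

```bash
python3 - <<'E'
from h import *
st()
c=camera("scene");i=c["img"].copy()
cv2.imwrite("pics/s10.png",cv2.convertScaleAbs(cv2.resize(i[150:330,220:420],None,fx=3,fy=3,interpolation=2),alpha=1.4))
E
```

```text
{'time': 13.6, 'q': [-0.0457, 0.6153, 1.5593, -0.0001, 0.9652, -0.3653], 'dq': [0.0019, -0.0072, -0.0049, 0.0027, 0.0013, -0.0002], 'effort': [-0.0711, -54.2551, -20.4744, -0.0044, -0.0274, -0.0018], 'position': [0.6709, -0.0192, 0.0477], 'tcp_rot': [0.0002, 0.9873, 0.1591, 0.0008], 'ft_force': [-0.5768, 0.1828, -2.9332], 'moment': [0.02, -0.0502, 0.0227], 'opening': 0.0275}
```

View pics/s10.png

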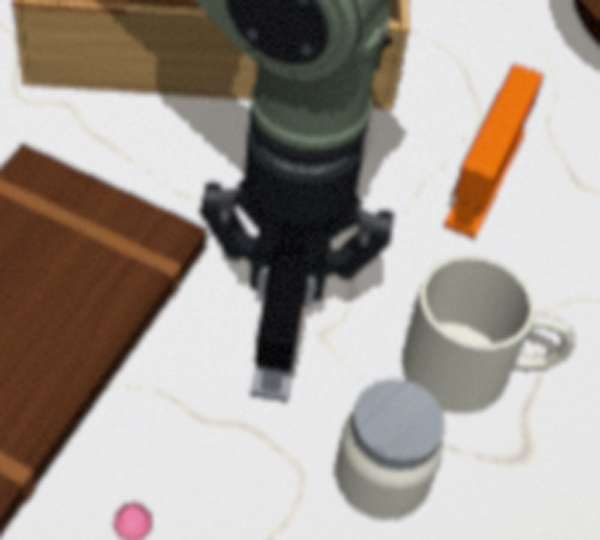

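Still hanging freely (z force −2.9 N), with about 3.5 mm to go. I'll lower the last bit until it touches.

Request:
step_arm(
  motion=[
    {"x":0,"y":0,"z":0.03,"rx":0,"ry":0,"rz":0},
    {"x":0,"y":0,"z":0.06,"rx":0,"ry":0,"rz":0},
    {"x":0,"y":0,"z":0.08,"rx":0,"ry":0,"rz":0},
    {"x":0,"y":0,"z":0.08,"rx":0,"ry":0,"rz":0},
  ],
)

```text
time: 14.05
position: [0.6707, -0.0189, 0.0441]
tcp_rot: [0.0, 0.987, 0.159, 0.001]
ft_force: [-1.1, 0.7, 4.1]
opening: 0.0273
```

Request:
step_arm(
  fingers=0.4,
  motion=[
    {"x":0,"y":0,"z":0,"rx":0,"ry":0,"rz":0},
    {"x":0,"y":0,"z":0,"rx":0,"ry":0,"rz":0},
    {"x":0,"y":0,"z":0,"rx":0,"ry":0,"rz":0},
    {"x":0,"y":0,"z":0,"rx":0,"ry":0,"rz":0},
    {"x":0,"y":0,"z":-0.3,"rx":0,"ry":0,"rz":0},
    {"x":0,"y":0,"z":-1.0,"rx":0,"ry":0,"rz":0},
    {"x":0,"y":0,"z":-1.8,"rx":0,"ry":0,"rz":0},
    {"x":0,"y":0,"z":-2.6,"rx":0,"ry":0,"rz":0},
  ],
)

```text
time: 14.85
position: [0.6702, -0.019, 0.1752]
tcp_rot: [0.0, 0.987, 0.159, 0.0]
ft_force: [1.7, 0.2, -0.4]
opening: 0.0601
```

```bash
python3 - <<'E'
from h import *
st()
u=np.array([np.cos(.4424),np.sin(.4424)]); g=np.array([.464,.2347])
rel([g[0],g[1],.26],Rdown(.4424+np.pi/2))
rel([g[0],g[1],.26],Rdown(.4424-np.pi/2))
c=camera("scene");i=c["img"].copy()
cv2.imwrite("pics/s11.png",cv2.convertScaleAbs(cv2.resize(i[90:360,200:480],None,fx=2.5,fy=2.2,interpolation=2),alpha=1.4))
E
```

```text
{'time': 14.85, 'q': [-0.0454, 0.505, 1.4108, -0.0001, 1.2253, -0.3651], 'dq': [-0.0033, -0.2994, -0.5514, -0.0015, 0.8316, 0.0002], 'effort': [0.023, -49.7345, -21.2152, -0.0008, -0.5002, -0.0], 'position': [0.6702, -0.019, 0.1752], 'tcp_rot': [0.0001, 0.9873, 0.1592, 0.0003], 'ft_force': [1.7284, 0.1849, -0.3964], 'moment': [0.0341, 0.0277, 0.0019], 'opening': 0.0601}
rel [-2.32  -6.113 -1.699] [ 5.0000e-03 -1.0000e-03 -1.2129e+01] mm 337.7639000321967
rel [-2.32  -6.113 -1.699] [-1.0000e-03 -5.0000e-03  1.0371e+01] mm 337.7639000321967
```

View pics/s11.png

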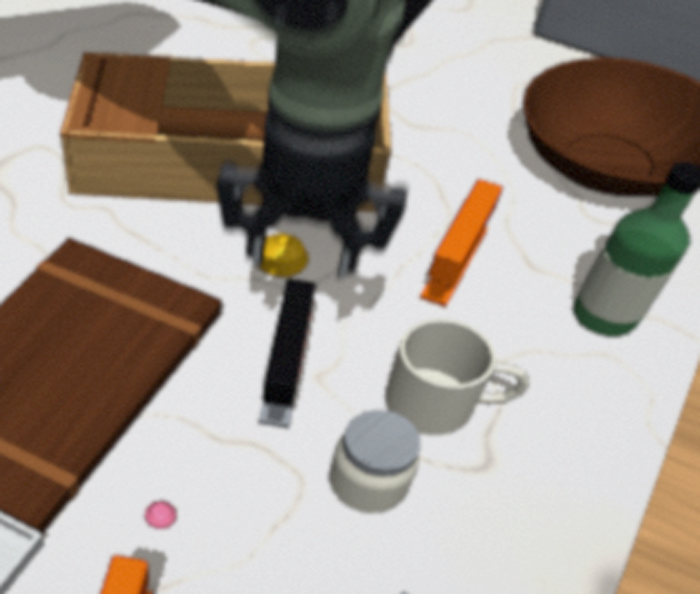

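The scraper stands upright on the counter at about (0.67, −0.017), and it has been released. Next I'll move above the pin box.

Request:
step_arm(
  motion=[
    {"x":-0.1,"y":-0.3,"z":-0.8,"rx":0,"ry":0,"rz":0.7},
    {"x":-0.3,"y":-0.8,"z":-1.3,"rx":0,"ry":0,"rz":1.7},
    {"x":-0.6,"y":-1.5,"z":-1.6,"rx":0,"ry":0,"rz":2.7},
    {"x":-0.9,"y":-2.3,"z":-1.7,"rx":0,"ry":0,"rz":3.7},
    {"x":-1.2,"y":-3.1,"z":-1.7,"rx":0,"ry":0,"rz":4.7},
    {"x":-1.5,"y":-3.9,"z":-1.7,"rx":0,"ry":0,"rz":5.7},
    {"x":-1.8,"y":-4.7,"z":-1.7,"rx":0,"ry":0,"rz":6.7},
    {"x":-2.1,"y":-5.5,"z":-1.7,"rx":0,"ry":0,"rz":7.7},
  ],
)

```text
time: 15.7
position: [0.483, 0.2102, 0.2589]
tcp_rot: [-0.001, 0.928, -0.372, 0.001]
ft_force: [0.2, 0.9, -0.2]
opening: 0.0597
```

```bash
python3 - <<'E'
from h import *
rel([.464,.2347,.26],Rdown(.4424-np.pi/2))
E
```

```text
rel [-0.613 -0.093 -0.022] [-0.014 -0.003  2.628] mm 31.007213036018356
```

Request:
step_arm(
  fingers=0.6,
  motion=[
    {"x":-0.3,"y":-0.05,"z":0,"rx":0,"ry":0,"rz":1.0},
    {"x":-0.5,"y":-0.08,"z":0,"rx":0,"ry":0,"rz":2.0},
    {"x":-0.61,"y":-0.09,"z":0,"rx":0,"ry":0,"rz":2.63},
    {"x":-0.61,"y":-0.09,"z":0,"rx":0,"ry":0,"rz":2.63},
    {"x":-0.61,"y":-0.09,"z":0,"rx":0,"ry":0,"rz":2.63},
  ],
)

```text
time: 16.2
position: [0.4652, 0.2332, 0.2584]
tcp_rot: [-0.0, 0.847, -0.531, 0.0]
ft_force: [-0.6, 0.4, 0.5]
opening: 0.0684
```

```bash
python3 - <<'E'
from h import *
from fit import corners
c=camera("wrist");s=st();i=c["img"].copy()
g=[.464,.2347,.4424]; u=np.array([np.cos(.4424),np.sin(.4424)]);v=np.array([-u[1],u[0]])
def P(x,y,z): return np.r_[np.array(g[:2])+u*x+v*y,z]
for L in ([(-.168,-.078,.1),(.168,-.078,.1),(.168,.078,.1),(-.168,.078,.1)],[(-.07,-.078,.1),(-.07,.078,.1)],[(-.09,-.02,.058),(.09,-.02,.058),(.09,.02,.058),(-.09,.02,.058)]):
    q=np.array([proj(c,P(*w)) for w in L]); cv2.polylines(i,[np.round(q).astype(int)],len(L)>2,(0,255,0),1)
cv2.imwrite("pics/w12.png",cv2.convertScaleAbs(i,alpha=1.3))
E
```

```text
{'time': 16.25, 'q': [0.4424, 0.2163, 1.6403, -0.0003, 1.2842, 1.5637], 'dq': [-0.0068, 0.0053, 0.0007, 0.0005, 0.0006, 0.0066], 'effort': [0.2564, -36.2084, -23.6871, 0.0142, 0.0046, -0.0045], 'position': [0.4653, 0.233, 0.2583], 'tcp_rot': [-0.0003, 0.8469, -0.5317, 0.0003], 'ft_force': [0.0432, 0.4022, -0.2554], 'moment': [0.0173, -0.0066, -0.0223], 'opening': 0.0681}
```

View pics/w12.png

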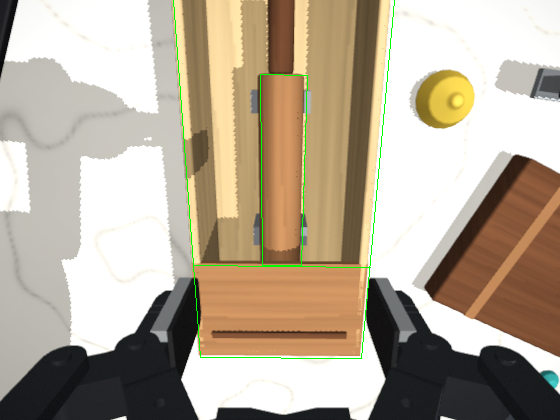

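Request:
step_arm(
  motion=[
    {"x":-0.03,"y":0,"z":0.8,"rx":0,"ry":0,"rz":0},
    {"x":-0.04,"y":0,"z":1.6,"rx":0,"ry":0,"rz":0},
    {"x":-0.04,"y":0,"z":2.3,"rx":0,"ry":0,"rz":0},
    {"x":-0.04,"y":0,"z":2.9,"rx":0,"ry":0,"rz":0},
    {"x":-0.04,"y":0,"z":3.4,"rx":0,"ry":0,"rz":0},
    {"x":-0.04,"y":0,"z":3.9,"rx":0,"ry":0,"rz":0},
    {"x":-0.04,"y":0,"z":4.3,"rx":0,"ry":0,"rz":0},
    {"x":-0.04,"y":0,"z":4.43,"rx":0,"ry":0,"rz":0},
  ],
)

```text
time: 17.05
position: [0.4634, 0.2341, 0.0344]
tcp_rot: [0.002, 0.847, -0.532, -0.001]
ft_force: [-0.5, -0.8, -0.5]
opening: 0.0682
```

Request:
step_arm(
  fingers=-1,
  motion=[
    {"x":0,"y":0,"z":0,"rx":0,"ry":0,"rz":0},
    {"x":0,"y":0,"z":0,"rx":0,"ry":0,"rz":0},
    {"x":0,"y":0,"z":0,"rx":0,"ry":0,"rz":0},
    {"x":0,"y":0,"z":0,"rx":0,"ry":0,"rz":0},
    {"x":0,"y":0,"z":0,"rx":0,"ry":0,"rz":0},
    {"x":0,"y":0,"z":0,"rx":0,"ry":0,"rz":0},
    {"x":0,"y":0,"z":0,"rx":0,"ry":0,"rz":0},
  ],
)

```text
time: 17.75
position: [0.4652, 0.2354, 0.0374]
tcp_rot: [-0.001, 0.847, -0.532, 0.001]
ft_force: [0.3, -0.6, 6.2]
opening: 0.0385
```

```bash
python3 - <<'E'
from h import *
st();rel([.464,.2347,.0393],Rdown(.4424-np.pi/2))
c=camera("scene");i=c["img"].copy()
cv2.imwrite("pics/s13.png",cv2.convertScaleAbs(cv2.resize(i[60:240,200:440],None,fx=3,fy=3,interpolation=2),alpha=1.4))
E
```

```text
{'time': 17.75, 'q': [0.4466, 0.4397, 1.9437, -0.0006, 0.7555, 1.5693], 'dq': [-0.0013, -0.0004, -0.0003, -0.0008, -0.0002, 0.001], 'effort': [0.8081, -37.4744, -14.4402, 0.3277, 0.023, -0.0085], 'position': [0.4652, 0.2354, 0.0374], 'tcp_rot': [-0.001, 0.8466, -0.5322, 0.0009], 'ft_force': [0.3028, -0.5944, 6.1732], 'moment': [-0.2069, -0.0721, -0.0629], 'opening': 0.0385}
rel [ 0.002  0.027 -0.038] [-0.019 -0.003  0.043] mm 2.337629949838621
```

View pics/s13.png

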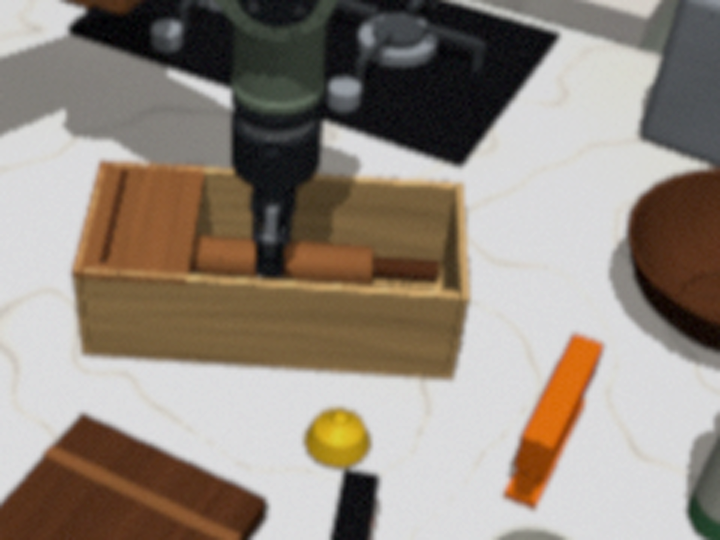

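Grip confirmed (opening 38.5 mm, pin seen between the fingers). I'll lift 8 mm, then tilt the far end up 25° about the near cradle.

Request:
step_arm(
  motion=[
    {"x":0,"y":0,"z":-0.08,"rx":0,"ry":0,"rz":0},
    {"x":0,"y":0,"z":-0.16,"rx":0,"ry":0,"rz":0},
    {"x":0,"y":-0.03,"z":-0.28,"rx":0.62,"ry":0,"rz":0},
    {"x":0,"y":-0.05,"z":-0.39,"rx":1.25,"ry":0,"rz":0},
    {"x":0,"y":-0.06,"z":-0.51,"rx":1.87,"ry":0,"rz":0},
    {"x":0,"y":-0.06,"z":-0.63,"rx":2.5,"ry":0,"rz":0},
    {"x":0,"y":-0.05,"z":-0.75,"rx":3.12,"ry":0,"rz":0},
    {"x":0,"y":-0.05,"z":-0.75,"rx":3.12,"ry":0,"rz":0},
  ],
)

```text
time: 18.6
position: [0.4627, 0.2345, 0.0725]
tcp_rot: [-0.181, 0.827, -0.52, 0.114]
ft_force: [-0.8, -0.3, -2.9]
opening: 0.0383
```

```bash
python3 - <<'E'
from h import *
s=st()
c=camera("scene");i=c["img"].copy()
Rm=R.from_quat(s["tcp_rot"],scalar_first=True).as_matrix(); ce=s["position"]-.0206*Rm[:,2]; ax=-Rm[:,1]
print("axis",ax,"centre",ce)
for t in(-.15,.15):
    q=proj(c,ce+t*ax);print(q);cv2.circle(i,tuple(np.round(q).astype(int)),2,(0,0,255),-1)
cv2.imwrite("pics/s14.png",cv2.convertScaleAbs(cv2.resize(i[60:240,200:440],None,fx=3,fy=3,interpolation=2),alpha=1.4))
E
```

```text
{'time': 18.6, 'q': [0.4464, 0.2678, 2.2324, 0.0038, 0.2115, 1.5654], 'dq': [0.0014, 0.0283, -0.0839, -0.0018, 0.0595, 0.0025], 'effort': [-0.0142, -33.3415, -17.0021, 0.009, -2.7769, -0.0087], 'position': [0.4627, 0.2345, 0.0725], 'tcp_rot': [-0.1806, 0.8271, -0.52, 0.1135], 'ft_force': [-0.7691, -0.3006, -2.8849], 'moment': [-0.1937, 0.3589, 0.0104], 'opening': 0.0383}
axis [0.81923658 0.39391081 0.41675616] centre [0.45493372 0.23073307 0.09119529]
[237.57438026 151.47205253]
[341.34367907 120.56341152]
```

View pics/s14.png

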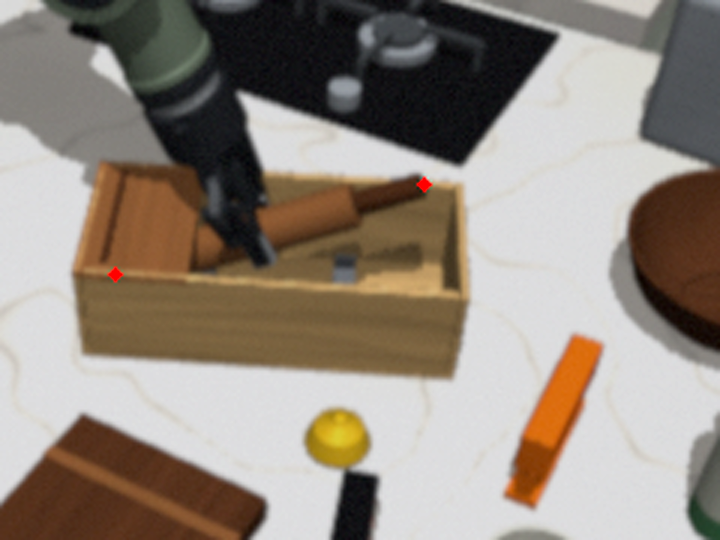

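The pin is tilted about 25°, and its far end appears where predicted. I'll slide it out along its own axis.

Request:
step_arm(
  motion=[
    {"x":0,"y":-0.25,"z":0,"rx":0,"ry":0,"rz":0},
    {"x":0,"y":-0.6,"z":0,"rx":0,"ry":0,"rz":0},
    {"x":0,"y":-1.0,"z":0,"rx":0,"ry":0,"rz":0},
    {"x":0,"y":-1.4,"z":0,"rx":0,"ry":0,"rz":0},
    {"x":0,"y":-1.8,"z":0,"rx":0,"ry":0,"rz":0},
    {"x":0,"y":-2.15,"z":0,"rx":0,"ry":0,"rz":0},
    {"x":0,"y":-2.35,"z":0,"rx":0,"ry":0,"rz":0},
    {"x":0,"y":-2.35,"z":0,"rx":0,"ry":0,"rz":0},
  ],
)

```text
time: 19.45
position: [0.565, 0.2835, 0.1245]
tcp_rot: [-0.184, 0.826, -0.52, 0.116]
ft_force: [-0.3, 0.6, -2.8]
opening: 0.0384
```

```bash
cat >> h.py <<'E'
def pin(s):
    Rm=R.from_quat(s["tcp_rot"],scalar_first=True).as_matrix(); return s["position"]-.0206*Rm[:,2], -Rm[:,1]
E
python3 - <<'E'
from h import *
s=st()
c=camera("scene");i=c["img"].copy()
ce,ax=pin(s)
u=np.array([.9037,.4282]);v=np.array([-.4282,.9037])
for t in(-.15,0,.15):
    w=ce+t*ax;print(t,"box",u@(w[:2]-[.464,.2347]),v@(w[:2]-[.464,.2347]),w[2])
    q=proj(c,w);cv2.circle(i,tuple(np.round(q).astype(int)),2,(0,0,255),-1)
cv2.imwrite("pics/s15.png",cv2.convertScaleAbs(cv2.resize(i[40:240,200:440],None,fx=3,fy=3,interpolation=2),alpha=1.4))
E
```

```text
{'time': 19.45, 'q': [0.4466, 0.3327, 1.9349, 0.0014, 0.4356, 1.5681], 'dq': [0.0013, -0.0127, 0.0739, -0.0011, 0.0072, -0.0007], 'effort': [-0.0007, -39.9848, -21.5546, 0.0026, -2.0875, 0.0008], 'position': [0.565, 0.2835, 0.1245], 'tcp_rot': [-0.1841, 0.8263, -0.5196, 0.1158], 'ft_force': [-0.3121, 0.5617, -2.8498], 'moment': [-0.1262, 0.3264, 0.0341], 'opening': 0.0384}
-0.15 box -0.03239046798737133 6.400294709821066e-05 0.07947376375335335
0 box 0.10342558215165959 0.0008298380176610269 0.14314438229574672
0.15 box 0.23924163229069054 0.0015956730882238396 0.20681500083814008
```

View pics/s15.png

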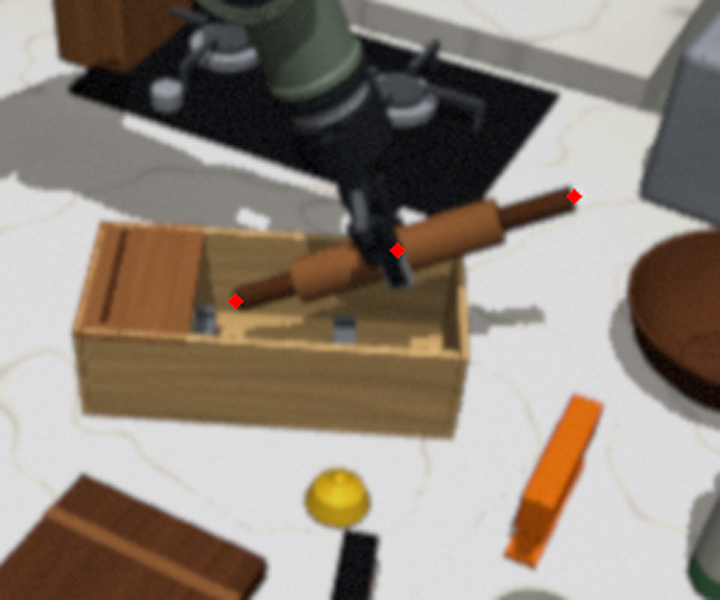

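The near end is clear of the cover (box x = −32 mm, cover edge at −70 mm). Lifting straight up.

Request:
step_arm(
  motion=[
    {"x":0,"y":-0.17,"z":-0.36,"rx":0,"ry":0,"rz":0},
    {"x":0,"y":-0.38,"z":-0.81,"rx":0,"ry":0,"rz":0},
    {"x":0,"y":-0.64,"z":-1.36,"rx":0,"ry":0,"rz":0},
    {"x":0,"y":-0.89,"z":-1.9,"rx":0,"ry":0,"rz":0},
    {"x":0,"y":-1.06,"z":-2.26,"rx":0,"ry":0,"rz":0},
    {"x":0,"y":-1.1,"z":-2.35,"rx":0,"ry":0,"rz":0},
    {"x":0,"y":-1.1,"z":-2.35,"rx":0,"ry":0,"rz":0},
  ],
)

```text
time: 20.2
position: [0.5621, 0.2822, 0.2528]
tcp_rot: [-0.183, 0.827, -0.52, 0.115]
ft_force: [0.7, -0.5, -3.8]
opening: 0.0388
```

```bash
python3 - <<'E'
from h import *
s=st();print(pin(s))
# target: pin level, centre over board at z .18 ; tool yaw candidates
for yaw in (-.6*np.pi,-np.pi/2,.4424-np.pi/2):
    rel([.4935,-.1325,.24],Rdown(yaw),s)
E
```

```text
{'time': 20.2, 'q': [0.4467, 0.1993, 1.7535, 0.0009, 0.7538, 1.5688], 'dq': [0.0007, 0.0229, 0.0358, -0.0006, -0.0039, 0.0007], 'effort': [0.0044, -38.5619, -26.577, 0.0029, -2.1116, 0.0002], 'position': [0.5621, 0.2822, 0.2528], 'tcp_rot': [-0.1826, 0.8266, -0.5198, 0.1148], 'ft_force': [0.6886, -0.5357, -3.7687], 'moment': [-0.1663, 0.4, 0.0341], 'opening': 0.0388}
(array([0.55425268, 0.27841946, 0.27152476]), array([0.81734696, 0.3930126 , 0.42128974]))
rel [ 6.88   4.489 -1.802] [-2.961  1.186  5.372] mm 420.5072615598965
rel [ 6.88   4.489 -1.802] [-3.062  0.698  3.159] mm 420.5072615598965
rel [ 6.88   4.489 -1.802] [-3.114  0.009  0.041] mm 420.5072615598965
```

Request:
step_arm(
  motion=[
    {"x":0.2,"y":0.13,"z":-0.05,"rx":-0.5,"ry":0.1,"rz":0.3},
    {"x":0.6,"y":0.4,"z":-0.16,"rx":-1.0,"ry":0.2,"rz":0.7},
    {"x":1.2,"y":0.8,"z":-0.3,"rx":-1.5,"ry":0.33,"rz":1.2},
    {"x":1.9,"y":1.24,"z":-0.5,"rx":-2.0,"ry":0.45,"rz":1.7},
    {"x":2.6,"y":1.7,"z":-0.68,"rx":-2.4,"ry":0.55,"rz":2.2},
    {"x":3.3,"y":2.15,"z":-0.86,"rx":-2.8,"ry":0.63,"rz":2.7},
    {"x":4.0,"y":2.6,"z":-1.05,"rx":-3.06,"ry":0.7,"rz":3.16},
    {"x":4.7,"y":3.07,"z":-1.23,"rx":-3.06,"ry":0.7,"rz":3.16},
  ],
)

```text
time: 21.0
position: [0.5155, -0.0024, 0.2417]
tcp_rot: [-0.001, -0.707, 0.707, 0.001]
ft_force: [0.3, 0.1, -2.2]
opening: 0.0385
```

```bash
python3 - <<'E'
from h import *
s=st();print(pin(s))
rel([.4935,-.1325,.1594],Rdown(-np.pi/2),s)
E
```

```text
{'time': 21.0, 'q': [-0.027, 0.2205, 1.6772, 0.0, 1.2467, 1.5447], 'dq': [-0.8195, -0.1461, 0.2432, -0.0042, -0.1108, -0.8429], 'effort': [5.0142, -37.072, -24.3971, 0.1104, 0.4227, 0.922], 'position': [0.5155, -0.0024, 0.2417], 'tcp_rot': [-0.001, -0.7068, 0.7074, 0.001], 'ft_force': [0.2703, 0.1411, -2.1742], 'moment': [-0.0463, -0.0192, 0.0245], 'opening': 0.0385}
(array([ 0.51552907, -0.0024119 ,  0.26229417]), array([ 9.99995627e-01, -8.84937049e-04, -2.82187867e-03]))
rel [2.602 0.432 1.647] [ 0.02   0.001 -0.006] mm 155.49433689738916
```

Request:
step_arm(
  motion=[
    {"x":0.55,"y":0.09,"z":0.2,"rx":0,"ry":0,"rz":0},
    {"x":1.05,"y":0.17,"z":0.5,"rx":0,"ry":0,"rz":0},
    {"x":1.5,"y":0.25,"z":0.8,"rx":0,"ry":0,"rz":0},
    {"x":1.95,"y":0.33,"z":1.1,"rx":0,"ry":0,"rz":0},
    {"x":2.3,"y":0.39,"z":1.4,"rx":0,"ry":0,"rz":0},
    {"x":2.53,"y":0.42,"z":1.58,"rx":0,"ry":0,"rz":0},
    {"x":2.6,"y":0.43,"z":1.65,"rx":0,"ry":0,"rz":0},
    {"x":2.6,"y":0.43,"z":1.65,"rx":0,"ry":0,"rz":0},
  ],
)

```text
time: 21.8
position: [0.4939, -0.1307, 0.1607]
tcp_rot: [0.0, -0.707, 0.707, 0.001]
ft_force: [0.2, -0.4, -2.6]
opening: 0.0386
```

```bash
python3 - <<'E'
from h import *
s=st();ce,ax=pin(s);print(ce,ax)
c=camera("scene");d=camera("top");print([x["position"] for x in tip_of("pin_end_far",c)][:2],[x["position"] for x in tip_of("pin_end_near",c)][:2],[x["position"] for x in tip_of("pin_end_far",d)][:2],[x["position"] for x in tip_of("pin_end_near",d)][:2])
for k,n in((c,"s"),(d,"t")):
    i=k["img"].copy()
    for t in(-.15,.15):
        q=proj(k,ce+t*ax);print(n,q);cv2.circle(i,tuple(np.round(q).astype(int)),1,(0,0,255),-1)
    cv2.imwrite(f"pics/{n}17.png",cv2.convertScaleAbs(cv2.resize(i,(800,600),interpolation=2),alpha=1.4))
E
```

```text
{'time': 21.8, 'q': [-0.2817, 0.2783, 1.8162, 0.0008, 1.048, 1.2895], 'dq': [0.017, -0.0177, -0.0219, 0.0057, 0.0105, 0.0045], 'effort': [-0.6108, -37.4739, -21.5317, -0.0708, -0.0448, -0.0341], 'position': [0.4939, -0.1307, 0.1607], 'tcp_rot': [0.0001, -0.7068, 0.7074, 0.0006], 'ft_force': [0.22, -0.404, -2.5607], 'moment': [-0.0397, -0.0164, 0.0283], 'opening': 0.0386}
[ 0.49391319 -0.13075997  0.18127168] [ 9.99999402e-01 -8.52387476e-04 -6.85568195e-04]
[[280.2, 244.9]] [[159.2, 180.5]] [[345.2, 160.9], [269.9, 120.2]] []
s [155.16434737 182.27393353]
s [280.13774458 242.74438991]
t [350.90790227 320.12617544]
t [344.66523593 162.43497563]
```

View pics/s17.png

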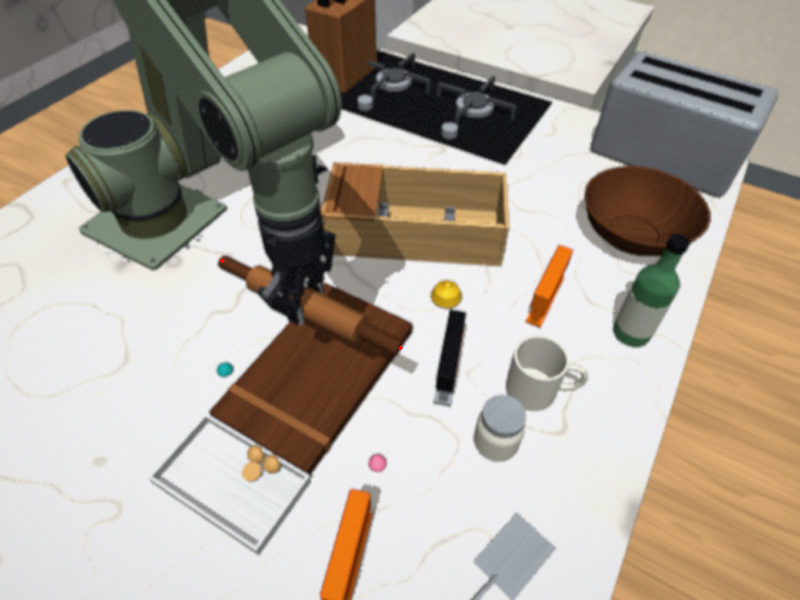

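View pics/t17.png

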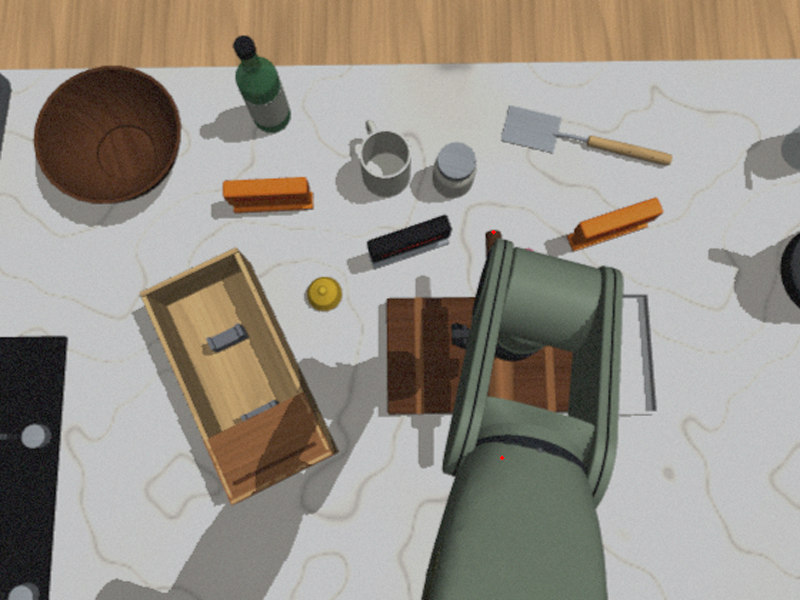

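Request:
step_arm(
  motion=[
    {"x":0.02,"y":0,"z":0.02,"rx":0,"ry":0,"rz":0},
    {"x":0.02,"y":0,"z":0.02,"rx":0,"ry":0,"rz":0},
    {"x":0.02,"y":0,"z":0.02,"rx":0,"ry":0,"rz":0},
    {"x":0.02,"y":0,"z":0.02,"rx":0,"ry":0,"rz":0},
  ],
)

```text
time: 22.5
position: [0.4943, -0.1319, 0.1606]
tcp_rot: [0.0, -0.707, 0.707, -0.0]
ft_force: [-0.7, -0.3, -3.0]
opening: 0.0386
```

```bash
python3 - <<'E'
from h import *
s=st();print(pin(s));print(close_job())
E
```

```text
{'time': 22.5, 'q': [-0.2834, 0.2784, 1.8162, 0.0004, 1.0459, 1.2874], 'dq': [-0.0012, 0.0004, -0.0006, 0.0, 0.0013, 0.0002], 'effort': [0.0231, -38.1034, -21.858, 0.0033, -0.0049, 0.0001], 'position': [0.4943, -0.1319, 0.1606], 'tcp_rot': [0.0004, -0.707, 0.7072, -0.0004], 'ft_force': [-0.7158, -0.2618, -3.0436], 'moment': [-0.0115, -0.0262, 0.0091], 'opening': 0.0386}
(array([ 0.49427456, -0.13185599,  0.18118726]), array([ 9.99999384e-01, -2.49908675e-04,  1.08175377e-03]))
the job is handed in; nothing more can be done
None
```

The job is done and handed in at 22.5 s. I pushed the three shells into the tray with the scraper and stood the scraper back upright on its original spot on the counter, released. Then I tilted the pin about 25°, slid it out from under the cover, and ended holding it over the board.

- **Pin:** its middle is at about (0.494, −0.132, 0.181), within 1 mm of my fit of the board's middle and about 15.1 cm above its top. It is level to about 0.1° by the tool pose. Both pin ends showed in the scene picture within about 2 px of where they should be.
- **Shells:** all three lie inside the tray. One is flipped flat side up. The other two are not flat but lean steeply against the inner wall on the board side. The fingers stayed more than 4 cm above the board during the push.
- **Bystanders:** the lemon, mug, jar and look-alikes look unmoved in the last pictures.
- **Disagreement:** the network's near-end point for the pin was about 4 px off the predicted one in the scene view. The picture itself matched the prediction.

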